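# Chain a check weight under a hanger on the spring balance

### The job

Check the bench's spring balance: hang the S-shaped hanger by its hook from the balance's load loop, pressing it down gently until the spring catch snaps past the bar and the bar sits fully home in the hook. Then hang the hooked check weight from the hanger's lower loop in the same way, so that both hang freely as a chain. Never push the balance hard (it is overloaded at 15 N), do not tip the weight over, and leave the other things on the bench where they are.

Things in the scene. Friction and masses are not known exactly. Their poses are not given: they have to be found in the camera images.
- stand: Spring balance stand, fixed. Origin on the mat below the load bar; x from the load bar back to the carriage, y along the bar. Column (400 mm high) at x = +115, y = +105 mm; base only behind x = +55. A blue carriage with yellow dial rides on the column on a damped spring and carries the load loop: it sinks about 4 mm per N, up to 70 mm, and rises when let go. Overloaded above 15 N.
- load_bar (a point): Middle of the front bar of the load loop: level U of 10 mm round steel, bar along the stand's y, 30 mm free between the side rods, 55 mm open behind the bar (+x) before the crossbar. 290 mm above the stand's origin when unloaded; nothing above it.
- hanger: S-shaped steel hanger, 190 mm tall, 0.14 to 0.21 kg, standing on its lower loop. Origin on its underside below hook seat and lower bar; x from the grip tab side to its back, z up. Hook stem at x = -10 mm (a brass catch housing reaches x = -20), crosspiece 43 to 51 mm below the seat, back post at x = +38 mm down to the lower loop.
- hanger_seat (a point): Where a bar's centre lies when home in the hanger's hook, 140 mm above its origin. The hook (12 mm thick along y) opens downward, throat 14 mm: stem on -x, free tip on +x down to 25 mm below the seat, flared to x = +21. A bar passes in from +x between tip and crosspiece, then up. A spring ball from the stem meets it 16 mm below the seat and snaps past at 4 to 9 N push; then the push drops.
- hanger_tab (a point): The hanger's grip tab: plate 8 mm thick (y), 24 mm wide, rising 46 mm from the crown at 45 degrees toward -x and up. This point: its middle line, 32 mm from its root, 14 mm from its end; 22.6 mm toward -x and 31.6 mm above the seat. Grip it across y, gripper tilted 45 degrees along the tab, coming from the -x side.
- lower_bar (a point): Middle of the front bar of the hanger's lower loop: closed level loop of 10 mm round steel, bar along the hanger's y, 30 mm free width, 28 mm open behind the bar (+x); two round feet stick out forward to x = -38 mm at y = +-20 mm, 6 mm higher than the bar's centre. 5 mm above the hanger's origin, 135 mm below its seat.
- weight: Hooked steel check weight: cylinder 44 mm across and 30 mm tall, neck and snap hook above, 145 mm tall in all, 0.24 to 0.35 kg, standing upright. Origin at the middle of its underside; x from the grip tab side to the hook's tip side, z up.
- weight_seat (a point): Where a bar's centre lies when home in the weight's hook, 95 mm above its origin. Same hook as the hanger's: throat 14 mm, stem on -x, free tip on +x to 25 mm below the seat, open for 43 mm below the seat (bar goes in from +x under the tip, then up); ball catch met 16 mm below the seat, snapping at 4 to 9 N push; its own weight is not enough.
- weight_tab (a point): The weight's grip tab: plate 8 mm thick (y), 24 mm wide, rising 46 mm from the crown at 45 degrees toward -x and up. This point: its middle line, 32 mm from its root, 14 mm from its end; 22.6 mm toward -x and 31.6 mm above the seat. Grip it across y, gripper tilted 45 degrees along the tab, coming from the -x side.
- plain_weight: Bystander: plain knob-topped check weight without a hook, 40 mm across, 48 mm tall. Origin at its underside. Leave alone.
- drone_shell: Bystander: grey drone shell with four stubby arms, about 150 x 140 x 45 mm. Origin at its underside. Leave alone.
- screwdriver: Bystander: screwdriver, 170 mm long. Origin at its underside. Leave alone.
- parts_tray: Bystander: black parts tray 90 x 70 x 22 mm. Origin at its underside. Leave alone.
- flux: Bystander: small white bottle, 36 mm across, 75 mm tall. Origin at its underside. Leave alone.
- motor_ring: Bystander: aluminium ring, 44 mm across, 12 mm high. Origin at its underside. Leave alone.
- spanner: Bystander: wrench, 130 mm long. Origin at its underside. Leave alone.

How it is judged (in metres and radians):
On the way, in this order (a step that is already met when the one before it is completed fails the run):
1. the hanger hangs from the load loop, its bar fully home past the catch, let go (z of load_bar in the frame of hanger_seat between -0.004 and 0.004 m and x of load_bar in the frame of hanger_seat between -0.004 and 0.004 m and y of load_bar in the frame of hanger_seat between -0.018 and 0.018 m and contact force between the fingers and hanger below 0.1 N and contact force between hanger and stand above 0.5 N), for 0.3 s.
2. the weight hangs from the hanger's lower loop, the bar fully home past the catch (z of load_bar in the frame of hanger_seat between -0.004 and 0.004 m and x of load_bar in the frame of hanger_seat between -0.004 and 0.004 m and y of load_bar in the frame of hanger_seat between -0.018 and 0.018 m and z of lower_bar in the frame of weight_seat between -0.004 and 0.004 m and x of lower_bar in the frame of weight_seat between -0.004 and 0.004 m and y of lower_bar in the frame of weight_seat between -0.018 and 0.018 m), for 0.2 s.
At the end, for the whole second after the job is handed in: The hanger hangs from the load bar and the weight from the hanger's lower bar, each bar within 4 mm (x and z) of its hook's seat point, i.e. past the catch, and within 18 mm along the bar; both let go, and nearly at rest (under 60 mm/s) (all of step 2 and contact force between the fingers and hanger below 0.1 N and contact force between the fingers and weight below 0.1 N and contact force between hanger and stand above 0.5 N and contact force between weight and hanger above 0.5 N and linear speed of each of weight, hanger below 0.06 m/s); the robot touches nothing.
It fails at once if the balance is overloaded: more than 15 N between hanger and stand (contact force between hanger and stand above 15 N).
It fails at once if the hanger's lower loop is pushed with more than 15 N by the weight (contact force between weight and hanger above 15 N).
It fails at once if the weight is tipped over (leans more than 60 degrees) (angle between weight's own z axis and vertical above 1.05 rad).
It fails at once if a bystander is moved by more than 30 mm (distance of any of plain_weight, drone_shell, screwdriver, parts_tray, flux, motor_ring, spanner from where it was at the start of the episode above 0.03 m).
It also fails if it takes over 72 s, if anything falls off the work surface, if the arm or the gripper's body presses on something with over 40 N, if the wrist force passes 120 N, or if a joint passes its speed limit or range.

### The arm

A 7-joint arm with a two-finger parallel gripper is mounted at the origin on the work surface. World frame = base frame: x ahead of the robot, y to its left, z up, the work surface at z = 0. Lengths are in mm, angles in rad, forces in N, time in s.
With the tool pointing down it reaches from about 350 to 775 mm from the base axis. Payload 3.1 kg.
Tool frame: the origin (TCP) lies midway between the tips of the shut fingers; the grasp point (between the pads) lies 19 mm behind it (pinch_z is the distance from the TCP to the grasp point, in mm); z points along the fingers, x is the direction in which the jaws open and shut, and the axes are right-handed (so a half turn about z gives the same grasp; the last joint's range is limited). The gripper opens to 85 mm and grips with 20 to 120 N. Pads are 22 mm wide; open, the fingers measure 114 mm over their backs; the gripper's body (76 mm by 85 mm) begins 54 mm behind the grasp point. The pads swing forward as they close: fully open they stand 13 mm farther back than shut.
Start: joints at [-1.346, 0.311, 0.014, 1.512, -0.004, 1.319, -0.027], TCP at [144.977, 530.565, 231.304] pointing down, gripper open.
Joint ranges: [-2.7, 2.7], [-0.3, 1.91], [-1.27, 1.3], [0.12, 2.57], [-1.44, 4.58], [0.2, 2.03], [-3.05, 3.05]. Speed limits (rad/s): [2.79, 2.79, 3.14, 3.14, 3.14, 3.14, 3.14].

### API

Orientations are given as a rotation vector (axis times angle).
In Python, from plant import * gives the robot as it stands.
- The arm moves only by the tool move_arm, never from a script. Its argument "steps" is a list that holds one entry, the list of rows, each a list of 4 numbers: the shift along the tool's x, y, z in cm, then the turn about the tool's z in degrees. A call has 1 to 20 rows; each row is the pose to reach, as a shift and turn from the pose commanded when the call began, along the tool's axes at that moment; what a row does not reach only later rows make up. A row lasts 1/8 s, in which the tool goes at most 62.5 mm and 10.7 degrees, less where a joint would pass 70% of its speed; a pose out of reach is approached as far as the arm can. A call with a gripper value outside its range is refused whole. "jaw" is the opening, from 0 (shut) to 1 (fully open), set as the call begins (left out, the last holds). The fingers move at their own pace and stop on an object; "newtons" is the grip in N (left out, the last holds). Time passes only in rows, so rows that repeat a pose let the fingers close. It gives the time, the measured TCP pose, the force and the opening at its end, in the units of the state.
- observe(): the state, without advancing time (a new reading comes with each control period).
- get_image(name): name is "scene" or "top" or "wrist"; returns a dict with "img" (384x512x3 uint8, red, green, blue), "K" (3x3 intrinsics, pixels), "origin" and "orientation" of the camera in the world; the wrist camera has in their place "mount" (4x4, takes a point from camera to tool coordinates, whose origin is the TCP and whose axes are the tool frame's). Camera axes: x right, y down, z forward; pixel columns grow to the right and rows downward; lengths in mm; the calibration is good to about 2 mm. The wrist camera is an equidistant fisheye: a pixel r from the principal point sees the ray r / f radians off the axis. A picture is of the moment at which its call begins: read the wrist's pose just before it. There is no depth.
- sign_off(): hands the job in, once; it reports no verdict.
The state is a dict: "t": time; "joint_pos": joint angles; "joint_velocities": joint speeds; "tau": joint torques, N m; "position": TCP position; "tool_rot": TCP orientation; "contact_force": force on the tool from outside, world axes, zero at the start; "torque": the same for the moment, N m; "finger_gap": finger opening in mm.
Only numpy, scipy, OpenCV 4.12 (cv2) and the standard library are available. Lean on these libraries where they do the work, as an engineer would, in place of code of your own. Each camera call takes 0.05 s, during which the arm holds its last target.

## Working session

There is one attempt and no reset: what is moved stays moved. The work goes in short steps, Python scripts to look and compute and a tool call to move; the robot and the scene stay as the last step left them, time stands still between calls to the robot, and variables do not carry over. Pictures are saved under pics/ and viewed, and the job is handed in when it is done.

Besides the shell and the picture viewer there is one more tool, called after "Call:" as name(argument=value, ...), one argument or row to a line, values as JSON. move_arm: Moves the arm, as the interface text tells. Its arguments: {"type":"object","properties":{"steps":{"type":"array","items":{"type":"array","items":{"type":"array","items":{"type":"number"}}}},"jaw":{"type":"number"},"newtons":{"type":"number"}},"required":["steps"]}

```bash
ls; mkdir -p pics; cat > h.py <<'E'
from plant import *
import numpy as np, cv2
from scipy.spatial.transform import Rotation as R
def save(n,fn,s=1.5):
    d=get_image(n); im=cv2.cvtColor(d['img'],cv2.COLOR_RGB2BGR)
    cv2.imwrite('pics/raw_'+fn,im)
    cv2.imwrite('pics/'+fn,cv2.resize(im,None,fx=s,fy=s,interpolation=cv2.INTER_CUBIC)); return d
E
python3 - <<'E'
from h import *
print(observe())
for n in ['scene','top','wrist']:
    d=save(n,n+'1.png'); print({k:np.round(v,4).tolist() for k,v in d.items() if k!='img'})
E
```

```text
pics
{'t': 0.0, 'joint_pos': array([-1.34571151,  0.31174468,  0.0139803 ,  1.51306233, -0.0044155 ,
        1.3191783 , -0.02719395]), 'joint_velocities': array([-0.00144464,  0.00076143, -0.00014157,  0.00164527, -0.00134008,
       -0.00031618,  0.00074822]), 'tau': array([-1.43799816e-04, -3.79914021e+01,  1.45642259e-01, -2.30586487e+01,
        1.21516213e-02,  1.36004394e-02,  9.49634142e-06]), 'position': array([144.7833323 , 529.84942913, 230.20846735]), 'tool_rot': array([ 2.4958777 ,  1.90546638, -0.00287116]), 'contact_force': array([ 1.29051058,  0.22656426, -0.8224732 ]), 'torque': array([-0.02220866,  0.0252651 ,  0.04846212]), 'finger_gap': 85.51459115396753}
{'K': [[407.5542, 0.0, 259.0888], [0.0, 407.5542, 191.8576], [0.0, 0.0, 1.0]], 'origin': [846.4477, 572.3694, 942.7747], 'orientation': [-0.7063, -2.7298, 0.9825]}
{'K': [[461.9209, 0.0, 250.8468], [0.0, 461.9209, 193.8941], [0.0, 0.0, 1.0]], 'origin': [336.8845, 9.7164, 1357.7038], 'orientation': [-2.1289, 2.1048, -0.1822]}
{'K': [[297.3186, 0.0, 259.9314], [0.0, 297.3186, 196.5398], [0.0, 0.0, 1.0]], 'mount': [[1.0, 0.0008, -0.0007, -0.1155], [-0.0006, 0.9643, 0.2649, -67.1574], [0.0009, -0.2649, 0.9643, -142.7257], [0.0, 0.0, 0.0, 1.0]]}
```

View pics/scene1.png

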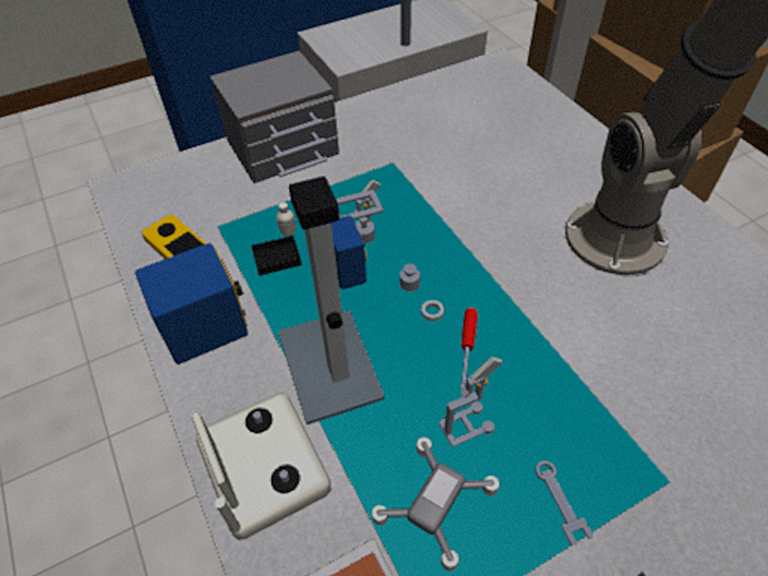

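View pics/top1.png

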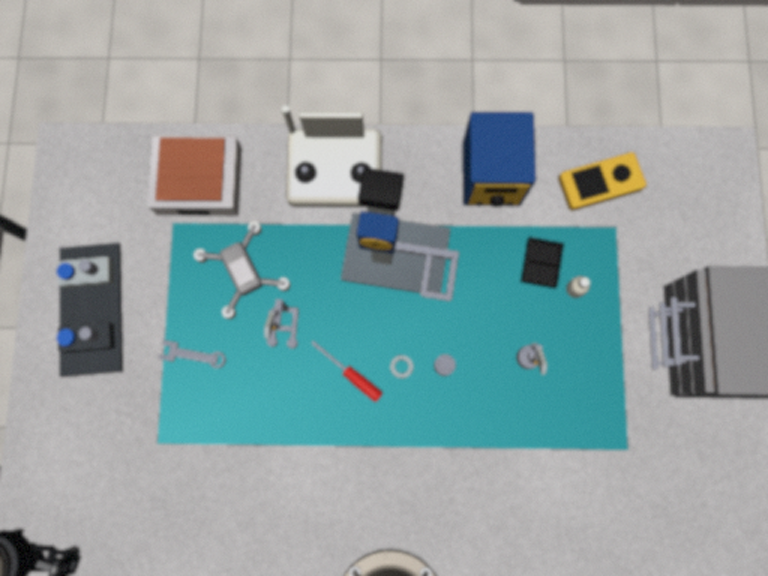

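View pics/wrist1.png

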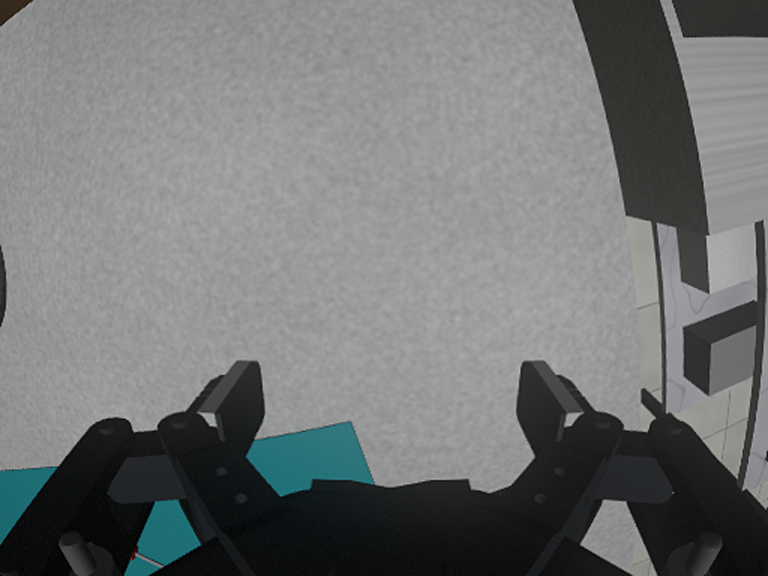

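The hanger is at about (475,395) in the scene picture and (282,325) in top. The weight is at about (365,225) in scene and (533,357) in top. The load loop is at about (440,275) in top. I'll zoom in.

```bash
python3 - <<'E'
import cv2
t=cv2.imread('pics/raw_top1.png'); s=cv2.imread('pics/raw_scene1.png')
def crop(im,x0,y0,w,h,k,fn):
    cv2.imwrite('pics/'+fn,cv2.resize(im[y0:y0+h,x0:x0+w],None,fx=k,fy=k,interpolation=cv2.INTER_CUBIC))
crop(t,160,180,60,60,10,'ct_h.png');crop(t,220,120,100,90,7,'ct_l.png');crop(t,330,210,60,60,10,'ct_w.png')
crop(s,280,225,70,80,7,'cs_h.png');crop(s,200,110,80,90,6,'cs_w.png')
import numpy as np
a=cv2.imread('pics/ct_h.png');b=cv2.imread('pics/ct_w.png')
E
```

```text
(no output)
```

View pics/ct_h.png

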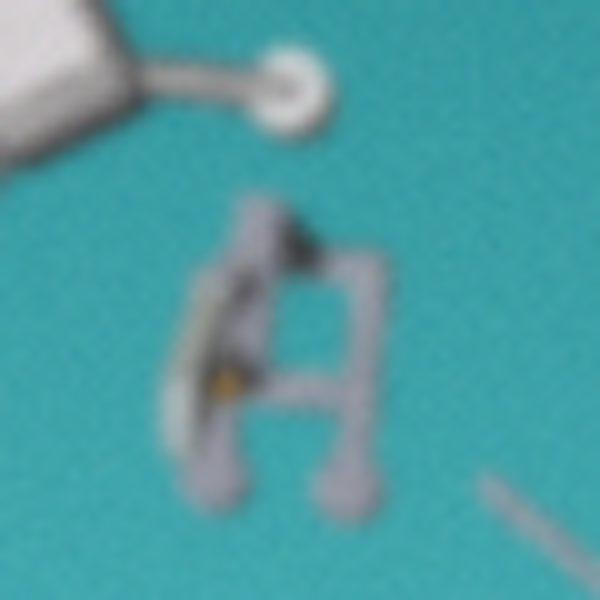

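View pics/ct_l.png

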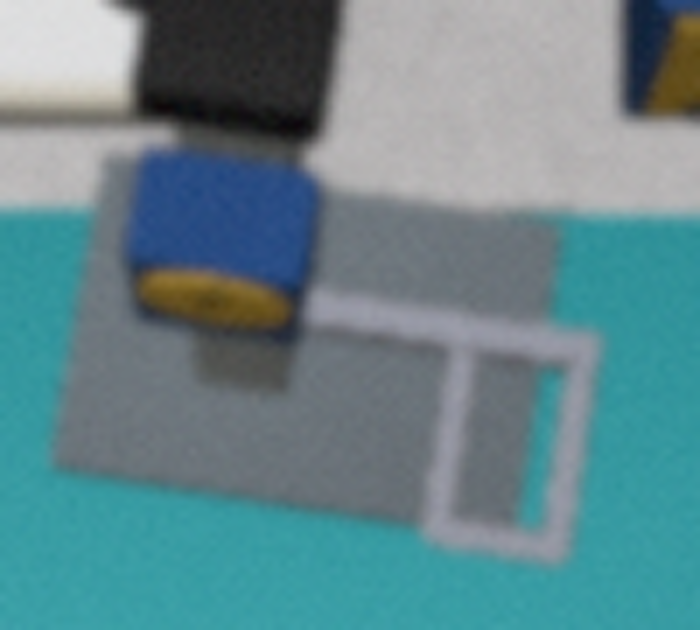

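View pics/ct_w.png

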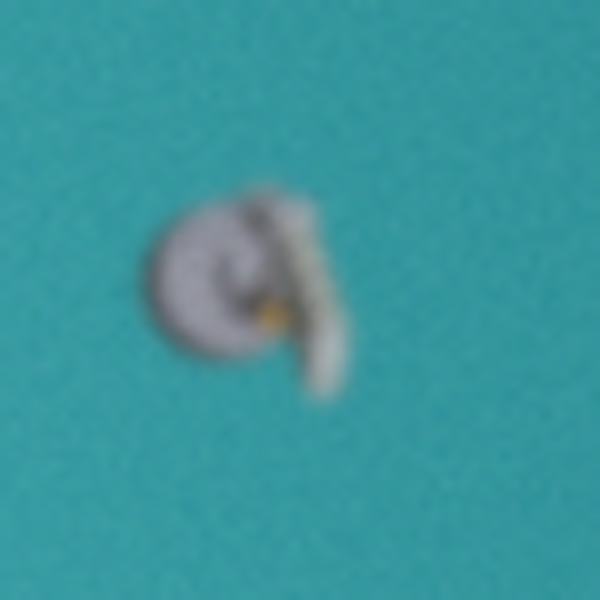

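View pics/cs_h.png

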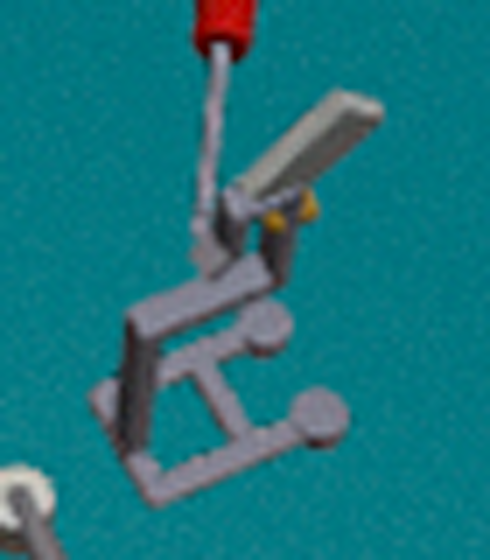

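View pics/cs_w.png

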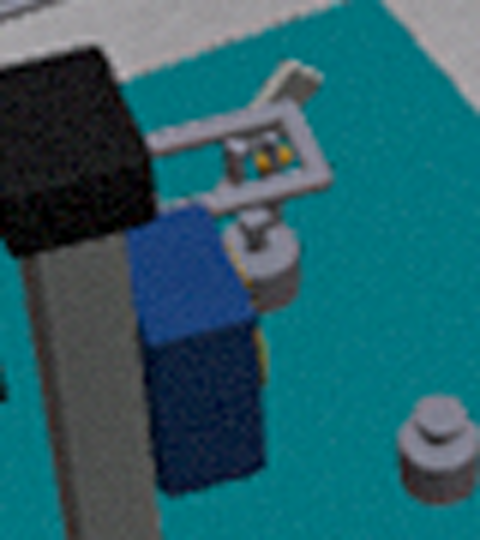

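```bash
cat >> h.py <<'E'
CAM={'top':(np.array([[461.9209,0,250.8468],[0,461.9209,193.8941],[0,0,1]]),np.array([336.8845,9.7164,1357.7038]),np.array([-2.1289,2.1048,-0.1822])),
'scene':(np.array([[407.5542,0,259.0888],[0,407.5542,191.8576],[0,0,1]]),np.array([846.4477,572.3694,942.7747]),np.array([-0.7063,-2.7298,0.9825]))}
def ray(c,px,z):
    K,o,r=CAM[c]; d=R.from_rotvec(r).as_matrix()@np.linalg.inv(K)@np.array([px[0],px[1],1.]); return o+d*(z-o[2])/d[2]
def proj(c,P):
    K,o,r=CAM[c]; q=R.from_rotvec(r).as_matrix().T@(np.array(P)-o); q=K@q; return q[:2]/q[2]
def yaw(v): return np.degrees(np.arctan2(v[1],v[0]))
E
python3 - <<'E'
from h import *
c=lambda x,y,k,x0,y0:(x/k+x0-.5+.5/k,y/k+y0-.5+.5/k)
print('hanger top')
H=lambda x,y:c(x,y,10,160,180)
f1=ray('top',H(215,487),11);f2=ray('top',H(348,490),11);b1=ray('top',H(265,390),5);b2=ray('top',H(350,393),5)
print(f1,f2,np.linalg.norm(f1-f2),yaw(f1-f2),b1,b2,yaw(b1-b2))
# back corners of loop: x=+38?
print(ray('top',H(372,255),5), ray('top',H(262,215),90))
S=lambda x,y:c(x,y,7,280,225)
g1=ray('scene',S(266,325),12);g2=ray('scene',S(320,415),12)
print('scene feet',g1,g2,yaw(g1-g2),np.linalg.norm(g1-g2))
print('scene bar',ray('scene',S(205,365),9),ray('scene',S(242,430),9), 'backcorner',ray('scene',S(155,495),5))
# loop
L=lambda x,y:c(x,y,7,220,120)
for n,p in dict(fl=(437,538),fr=(560,550),bl=(460,335),br=(590,340)).items(): print('loop',n,ray('top',L(*p),290))
print('base',[ray('top',L(*p),8).round(0) for p in [(55,465),(105,155),(560,230),(425,520)]])
T=lambda x,y:c(x,y,6,200,110)
for n,p in dict(fl=(322,180),fr=(290,108)).items(): print('loop scene',n,ray('scene',T(*p),290))
W=lambda x,y:c(x,y,10,330,210)
print('weight cyl top ctr',ray('top',W(222,285),30)); 
print('tab end',ray('top',W(325,390),136),'crown',ray('top',W(285,200),105))
print('w scene cyl',ray('scene',T(262,250),30))
E
```

```text
hanger top
[486.35211574 234.81646284  11.        ] [485.90447904 195.71903963  11.        ] 39.09998568623459 89.3440341780911 [515.95166511 222.17888862   5.        ] [515.33128229 196.97401377   5.        ] 88.5900290332369
[556.70241187 191.88407405   5.        ] [553.87356626 211.57360584  90.        ]
scene feet [484.98774914 197.56782713  12.        ] [488.26169148 236.6130624   12.        ] -94.79303816215159 39.18225485893821
scene bar [512.05486645 199.07192131   9.        ] [514.59041967 226.88200384   9.        ] backcorner [553.64917468 231.30330037   5.        ]
loop fl [532.97775301 -46.28091614 290.        ]
loop fr [529.30885207 -87.44924827 290.        ]
loop bl [603.10109155 -54.06807865 290.        ]
loop br [601.76415008 -98.10483104 290.        ]
base [array([615., 102.,   8.]), array([752.,  83.,   8.]), array([ 720., -114.,    8.]), array([592., -56.,   8.])]
loop scene fl [532.42145528 -45.93395807 290.        ]
loop scene fr [523.92036797 -88.64619249 290.        ]
weight cyl top ctr [ 461.52777733 -259.58607774   30.        ]
tab end [ 424.32830033 -264.27247144  136.        ] crown [ 477.73171591 -262.04643378  105.        ]
w scene cyl [ 460.05913057 -260.80503471   30.        ]
```

Call:
move_arm(
  steps=[
    [[-8, 14.5, -10, -3], [-16, 29, -19, -7], [-24.4, 43.5, -19, -10.3], [-24.4, 43.5, -19, -10.3], [-24.4, 43.5, -19, -10.3], [-24.4, 43.5, -19, -10.3], [-24.4, 43.5, -19, -10.3], [-24.4, 43.5, -19, -10.3], [-24.4, 43.5, -19, -10.3], [-24.4, 43.5, -19, -10.3], [-24.4, 43.5, -19, -10.3]],
  ],
)

```text
t: 1.52
position: [499.5, 181.6, 420.7]
tool_rot: [-2.313, -2.123, 0.001]
contact_force: [0.0, 0.9, -0.5]
finger_gap: 85.4
```

```bash
python3 - <<'E'
from h import *
o=observe();print(o['joint_pos'].round(3),o['position'],R.from_rotvec(o['tool_rot']).as_matrix().round(3))
save('wrist','w2.png')
E
```

```text
[-0.639  0.263  0.366  1.134 -0.096  1.762  1.183] [499.54902389 181.60033067 420.66516033] [[ 0.085  0.996 -0.002]
 [ 0.996 -0.085  0.001]
 [ 0.    -0.002 -1.   ]]
```

View pics/w2.png

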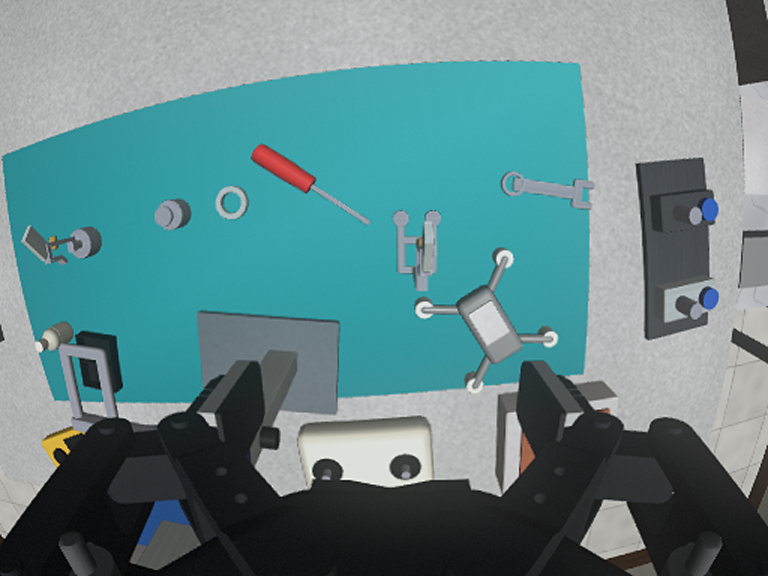

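Call:
move_arm(
  steps=[
    [[0, 5, 0, 0], [0, 10, 0, 0], [0, 16, 0, 0], [0, 22, 0, 0], [0, 28, 0, 0], [0, 34, 0, 0], [0, 40, 0, 0], [0, 40, 0, 0], [0, 40, 0, 0]],
  ],
)

```text
t: 2.7
position: [767.0, 132.1, 350.7]
tool_rot: [2.293, 2.107, 0.07]
contact_force: [-0.6, -0.3, 0.2]
finger_gap: 85.5
```

```bash
python3 - <<'E'
from h import *
o=observe();print(o['joint_pos'].round(3),o['position'],R.from_rotvec(o['tool_rot']).as_matrix().round(3))
E
```

```text
[-0.251  0.992  1.059  0.126 -0.998  2.032  1.359] [766.96681103 132.0848737  350.7130339 ] [[ 0.084  0.995  0.051]
 [ 0.996 -0.085  0.011]
 [ 0.015  0.05  -0.999]]
```

Call:
move_arm(
  steps=[
    [[0, 0, 0, 0], [0, 0, 0, 0]],
  ],
)

```text
t: 2.95
position: [766.7, 131.8, 351.6]
tool_rot: [2.293, 2.107, 0.071]
contact_force: [-0.7, 0.6, 0.2]
finger_gap: 85.4
```

```bash
python3 - <<'E'
from h import *
o=observe();print(o['joint_pos'].round(3),o['position'],R.from_rotvec(o['tool_rot']).as_matrix().round(3))
E
```

```text
[-0.25   0.99   1.047  0.125 -0.987  2.032  1.358] [766.66742083 131.81423912 351.60875972] [[ 0.084  0.995  0.052]
 [ 0.996 -0.085  0.011]
 [ 0.015  0.051 -0.999]]
```

Call:
move_arm(
  steps=[
    [[0, 0, -60, 0], [0, 0, -60, 0], [0, 0, -60, 0], [0, 0, -60, 0], [0, 0, -60, 0], [0, 0, -60, 0]],
  ],
)

```text
t: 3.7
position: [733.9, 126.1, 462.5]
tool_rot: [2.244, 2.066, 0.235]
contact_force: [0.1, -1.1, 0.3]
finger_gap: 85.1
```

```bash
python3 - <<'E'
from h import *
o=observe();print(o['joint_pos'].round(3),o['position'],R.from_rotvec(o['tool_rot']).as_matrix().round(3))
E
```

```text
[-0.214  0.817  0.348  0.126 -0.332  2.032  1.318] [733.90390091 126.11715209 462.45347721] [[ 0.078  0.983  0.168]
 [ 0.995 -0.086  0.043]
 [ 0.057  0.164 -0.985]]
```

Call:
move_arm(
  steps=[
    [[0, 10, -80, 0], [0, 10, -80, 0], [0, 10, -80, 0], [0, 10, -80, 0], [0, 10, -80, 0], [0, 10, -80, 0], [0, 10, -80, 0], [0, 10, -80, 0]],
  ],
)

```text
t: 4.7
position: [658.9, 84.3, 655.8]
tool_rot: [2.121, 1.907, 0.567]
contact_force: [-0.0, 0.1, 0.2]
finger_gap: 85.4
```

```bash
cat > st.py <<'E'
from h import *
o=observe();M=R.from_rotvec(o['tool_rot']).as_matrix();print(o['t'],o['joint_pos'].round(3),o['position'].round(1),'\n',M.round(3),'tilt',np.degrees(np.arccos(-M[2,2])).round(1),'zaz',yaw(M[:,2]).round(1),'F',o['contact_force'].round(2),o['finger_gap'])
E
python3 st.py
```

```text
4.7 [-0.208  0.556  0.712  0.125 -0.659  2.032  1.353] [658.9  84.3 655.8] 
 [[ 0.077  0.898  0.432]
 [ 0.989 -0.125  0.084]
 [ 0.129  0.421 -0.898]] tilt 26.1 zaz 10.9 F [-0.04  0.15  0.23] 85.39747787476563
```

Call:
move_arm(
  steps=[
    [[-6, 0, 0, 0], [-12, 0, 0, 0], [-18, 0, 0, 0], [-24, 0, 0, 0], [-30, 0, 0, 0], [-36, 0, -40, 0], [-36, 0, -80, 0], [-36, 0, -80, 0]],
  ],
)

```text
t: 5.7
position: [626.8, -205.5, 638.3]
tool_rot: [2.094, 1.926, 0.554]
contact_force: [0.7, 0.6, -0.3]
finger_gap: 85.3
```

```bash
python3 st.py
```

```text
5.7 [ 0.446  0.548 -0.124  0.177 -0.175  2.016  1.732] [ 626.8 -205.5  638.3] 
 [[ 0.058  0.9    0.432]
 [ 0.992 -0.101  0.076]
 [ 0.112  0.424 -0.899]] tilt 26.0 zaz 10.0 F [ 0.71  0.59 -0.26] 85.28878027315982
```

Call:
move_arm(
  steps=[
    [[0, 10, -80, 0], [0, 10, -80, 0], [0, 10, -80, 0], [0, 10, -80, 0], [0, 10, -80, 0], [0, 10, -80, 0]],
  ],
)

```text
t: 6.45
position: [548.9, -194.1, 758.8]
tool_rot: [1.945, 1.783, 0.657]
contact_force: [-0.2, -0.0, 0.2]
finger_gap: 85.4
```

```bash
python3 st.py
```

```text
6.45 [ 0.614  0.413 -1.011  0.127  0.54   2.032  1.675] [ 548.9 -194.1  758.8] 
 [[ 0.066  0.798  0.6  ]
 [ 0.996 -0.09   0.01 ]
 [ 0.062  0.596 -0.8  ]] tilt 36.8 zaz 0.9 F [-0.18 -0.01  0.22] 85.38167232927319
```

Call:
move_arm(
  steps=[
    [[-10, 10, -80, 0], [-10, 10, -80, 0], [-10, 10, -80, 0], [-10, 10, -80, 0], [-10, 10, -80, 0], [-10, 10, -80, 0]],
  ],
)

```text
t: 7.2
position: [460.6, -219.0, 825.8]
tool_rot: [1.862, 1.68, 0.719]
contact_force: [-0.1, 0.1, -0.2]
finger_gap: 85.3
```

```bash
python3 st.py
```

```text
7.2 [ 0.878  0.299 -0.969  0.127  0.286  2.032  1.736] [ 460.6 -219.   825.8] 
 [[ 0.086  0.716  0.693]
 [ 0.995 -0.089 -0.032]
 [ 0.039  0.693 -0.72 ]] tilt 43.9 zaz -2.6 F [-0.09  0.09 -0.25] 85.34211232217879
```

```bash
cat >> h.py <<'E'
KW=(297.3186,259.9314,196.5398)
MT=np.array([[1.0,0.0008,-0.0007,-0.1155],[-0.0006,0.9643,0.2649,-67.1574],[0.0009,-0.2649,0.9643,-142.7257],[0,0,0,1]])
def wray(pose,px,z):
    p,r=pose; M=R.from_rotvec(r).as_matrix() if np.ndim(r)==1 else np.array(r)
    u=np.array([px[0]-KW[1],px[1]-KW[2]]);rr=np.linalg.norm(u);th=rr/KW[0]
    d=np.array([*(u/max(rr,1e-9)*np.sin(th)),np.cos(th)])
    d=M@MT[:3,:3]@d; o=np.array(p)+M@MT[:3,3]
    return o+d*(z-o[2])/d[2]
def wproj(pose,P):
    p,r=pose; M=R.from_rotvec(r).as_matrix() if np.ndim(r)==1 else np.array(r)
    q=M.T@(np.array(P)-p); q=MT[:3,:3].T@(q-MT[:3,3]); th=np.arctan2(np.hypot(q[0],q[1]),q[2]); k=KW[0]*th/np.hypot(q[0],q[1])
    return np.array([KW[1]+k*q[0],KW[2]+k*q[1]])
E
python3 - <<'E'
import cv2
t=cv2.imread('pics/raw_w2.png')
a=cv2.resize(t[125:205,245:305],None,fx=7,fy=7,interpolation=cv2.INTER_CUBIC)
b=cv2.resize(t[135:195,10:80],None,fx=7,fy=7,interpolation=cv2.INTER_CUBIC)
import numpy as np
c=np.zeros((560,420+490,3),np.uint8);c[:,:420]=a;c[:420,420:]=b
cv2.imwrite('pics/cw2.png',c[:, :800])
E
```

```text
(no output)
```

View pics/cw2.png

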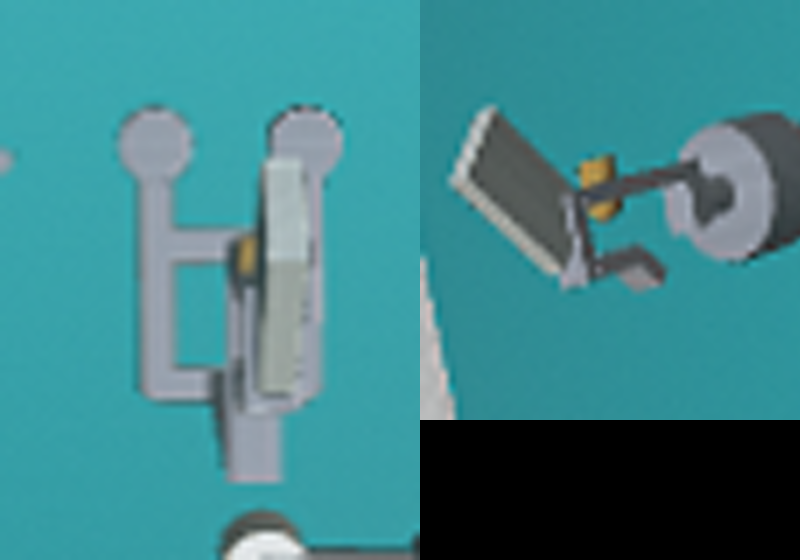

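```bash
python3 - <<'E'
from h import *
M=[[.085,.996,-.002],[.996,-.085,.001],[0,-.002,-1]]; P=([499.55,181.6,420.67],M)
c=lambda x,y:(x/7+245-.43,y/7+125-.43)
L=lambda n,p,z:print(n,wray(P,c(*p),z).round(1))
L('f1',(155,143),11);L('f2',(307,141),11);L('bar',(230,246),5)
L('rodL front',(155,245),5);L('rodL back',(155,385),5);L('back post top',(255,430),95)
# tab: end top edge center & root
L('tab end',(287,165),182);L('tab fold',(290,262),170);L('tab low',(283,390),140)
d=lambda x,y:((x-420)/7+10-.43,y/7+135-.43)
print('weight cyl top',wray(P,d(733,192),30),'tab end corners',wray(P,d(490,110),136+0),wray(P,d(455,182),120))
E
```

```text
f1 [485.1 195.2  11. ]
f2 [487.7 235.6  11. ]
bar [515.3 213.3   5. ]
rodL front [513.4 193.1   5. ]
rodL back [552. 190.   5.]
back post top [545.3 211.8  95. ]
tab end [474.9 216.6 182. ]
tab fold [494.9 216.8 170. ]
tab low [526.5 215.8 140. ]
weight cyl top [ 463.3727809 -261.0002884   30.       ] tab end corners [ 423.07584444 -258.67107257  136.        ] [ 440.0445369  -296.06096572  120.        ]
```

```bash
cat >> h.py <<'E'
def to(P,turn=0,o=None):
    o=o or observe();M=R.from_rotvec(o['tool_rot']).as_matrix()
    s=M.T@(np.array(P)-o['position'])/10; return s.round(2)
def Mnow():
    return R.from_rotvec(observe()['tool_rot']).as_matrix()
E
python3 - <<'E'
from h import *
M=Mnow(); T=M@R.from_euler('z',-3.2,degrees=True).as_matrix(); print(T.round(3))
z=T[:,2]; g=np.array([492.5,214.8,171.6]); t=g+19*z
print(t, t-100*z, to(t-100*z), to(t-30*z))
E
```

```text
[[ 0.046  0.719  0.693]
 [ 0.999 -0.034 -0.032]
 [ 0.001  0.694 -0.72 ]]
[505.66787371 214.1966818  157.91631961] [436.36327522 217.37204075 229.93569008] [ 40.89 -46.91  39.85] [ 40.89 -46.91  46.85]
```

Call:
move_arm(
  steps=[
    [[10, -11, 10, -1], [20, -23, 20, -2], [30, -35, 30, -3.2], [40.9, -46.9, 39.8, -3.2], [40.9, -46.9, 39.8, -3.2], [40.9, -46.9, 39.8, -3.2], [40.9, -46.9, 39.8, -3.2], [40.9, -46.9, 39.8, -3.2], [40.9, -46.9, 39.8, -3.2], [40.9, -46.9, 39.8, -3.2], [40.9, -46.9, 39.8, -3.2], [40.9, -46.9, 39.8, -3.2], [40.9, -46.9, 39.8, -3.2], [40.9, -46.9, 39.8, -3.2], [40.9, -46.9, 39.8, -3.2], [40.9, -46.9, 39.8, -3.2]],
  ],
  jaw=0.5,
)

```text
t: 9.2
position: [520.7, 37.7, 463.1]
tool_rot: [1.837, 1.701, 0.67]
contact_force: [-0.3, -3.6, -0.1]
finger_gap: 42.7
```

```bash
python3 st.py; python3 -c "
from h import *
save('wrist','w3.png')"
```

```text
9.2 [-0.113 -0.296 -0.108  1.802  0.226  0.92   1.195] [520.7  37.7 463.1] 
 [[ 0.078  0.727  0.682]
 [ 0.997 -0.054 -0.056]
 [-0.003  0.685 -0.729]] tilt 43.2 zaz -4.7 F [-0.29 -3.62 -0.07] 42.68021044914779
```

View pics/w3.png

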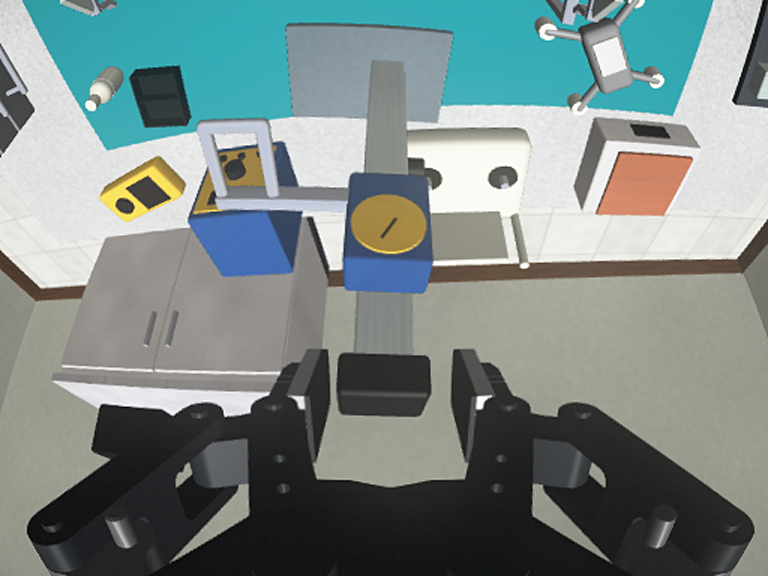

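```bash
cat > fk.py <<'E'
import numpy as np
from scipy.spatial.transform import Rotation as R
from scipy.optimize import least_squares
D=[([-1.34571,.31174,.01398,1.51306,-.00442,1.31918,-.02719],[144.78,529.85,230.21],[2.4958777,1.90546638,-0.00287116]),
([-0.639,.263,.366,1.134,-.096,1.762,1.183],[499.55,181.6,420.67],None),
([-0.251,.992,1.059,.126,-.998,2.032,1.359],[766.97,132.08,350.71],None),
([-0.214,.817,.348,.126,-.332,2.032,1.318],[733.9,126.1,462.45],[2.244,2.066,.235]),
([-0.208,.556,.712,.125,-.659,2.032,1.353],[658.9,84.3,655.8],[2.121,1.907,.567]),
([0.446,.548,-.124,.177,-.175,2.016,1.732],[626.8,-205.5,638.3],[2.094,1.926,.554]),
([0.614,.413,-1.011,.127,.54,2.032,1.675],[548.9,-194.1,758.8],[1.945,1.783,.657]),
([0.878,.299,-.969,.127,.286,2.032,1.736],[460.6,-219,825.8],[1.862,1.68,.719]),
([-0.113,-.296,-.108,1.802,.226,.92,1.195],[520.7,37.7,463.1],[1.837,1.701,.67])]
def fk(q,p,s=(-1,1,-1,1,-1,1,-1)):
    h,L1,a1,L2,a2,L3,a3=p
    e=lambda ax,t:R.from_euler(ax,t).as_matrix()
    M=e('z',s[0]*q[0]);P=np.array([0,0,h],float)
    M=M@e('y',s[1]*q[1]);M=M@e('z',s[2]*q[2]);P=P+M@[a1,0,L1]
    M=M@e('y',s[3]*q[3]);M=M@e('z',s[4]*q[4]);P=P+M@[a2,0,L2]
    M=M@e('y',s[5]*q[5]);P=P+M@[a3,0,L3];M=M@e('z',s[6]*q[6]);
    return P,M
if __name__=='__main__':
    import itertools
    best=None
    for s3,s5 in itertools.product([1,-1],[1,-1]):
        s=(-1,1,s3,1,s5,1,-1)
        f=lambda p:np.concatenate([fk(q,p,s)[0]-P for q,P,_ in D])
        r=least_squares(f,[300,300,0,350,0,200,0]);print(s,r.cost,r.x.round(1),np.abs(r.fun).max())
        for q,P,rv in D:
            if rv is not None: print((fk(q,r.x,s)[1].T@R.from_rotvec(rv).as_matrix()).round(2).tolist())
E
python3 fk.py
```

```text
(-1, 1, 1, 1, 1, 1, -1) 101274.66242528157 [-141.6  820.9 -196.7  563.5 -342.8  659.4   75.9] 226.08296482134364
[[-1.0, 0.03, 0.0], [-0.03, -1.0, 0.0], [0.0, 0.0, 1.0]]
[[-1.0, 0.09, -0.01], [-0.09, -1.0, 0.0], [-0.01, 0.0, 1.0]]
[[-0.98, 0.19, 0.02], [-0.19, -0.98, -0.0], [0.01, -0.0, 1.0]]
[[-0.83, -0.26, -0.49], [0.3, -0.95, -0.0], [-0.47, -0.15, 0.87]]
[[-0.58, -0.5, -0.65], [0.55, -0.82, 0.14], [-0.6, -0.27, 0.75]]
[[-0.21, -0.49, -0.85], [0.66, -0.71, 0.25], [-0.72, -0.51, 0.47]]
[[-0.86, -0.46, 0.21], [0.44, -0.89, -0.15], [0.26, -0.04, 0.96]]
(-1, 1, 1, 1, -1, 1, -1) 130061.10375253017 [-337.8  834.3 -125.   598.1 -343.4  438.9  103.9] 222.99157192662125
[[-1.0, 0.03, -0.0], [-0.03, -1.0, -0.01], [-0.0, -0.01, 1.0]]
[[-0.78, 0.3, 0.54], [-0.4, -0.92, -0.06], [0.48, -0.26, 0.84]]
[[-0.2, 0.35, 0.92], [-0.7, -0.7, 0.11], [0.68, -0.62, 0.39]]
[[-0.97, -0.14, -0.2], [0.15, -0.99, -0.01], [-0.2, -0.04, 0.98]]
[[0.4, -0.3, -0.86], [0.67, -0.55, 0.5], [-0.63, -0.78, -0.02]]
[[0.32, -0.32, -0.89], [0.7, -0.55, 0.45], [-0.63, -0.77, 0.05]]
[[-0.98, -0.19, -0.1], [0.19, -0.98, -0.0], 
[... 411 characters left out ...]
0.89, 0.29], [0.81, -0.13, 0.58]]
[[-0.84, 0.26, 0.47], [-0.22, -0.96, 0.14], [0.49, 0.02, 0.87]]
[[-0.91, -0.29, 0.3], [0.24, -0.95, -0.17], [0.34, -0.08, 0.94]]
(-1, 1, -1, 1, -1, 1, -1) 1015.780456024231 [ 2.323e+02  4.864e+02  1.300e+01  4.328e+02 -3.000e-01  3.528e+02
  2.550e+01] 18.714945038217053
[[-1.0, 0.0, 0.0], [-0.0, -1.0, -0.0], [0.0, -0.0, 1.0]]
[[-1.0, -0.0, 0.0], [0.0, -1.0, -0.0], [0.0, -0.0, 1.0]]
[[-1.0, -0.0, 0.0], [0.0, -1.0, 0.0], [0.0, 0.0, 1.0]]
[[-1.0, -0.0, -0.0], [0.0, -1.0, 0.0], [-0.0, 0.0, 1.0]]
[[-1.0, 0.0, 0.0], [-0.0, -1.0, 0.0], [0.0, 0.0, 1.0]]
[[-1.0, 0.0, 0.0], [-0.0, -1.0, 0.0], [0.0, 0.0, 1.0]]
[[-1.0, -0.0, -0.0], [0.0, -1.0, -0.0], [-0.0, -0.0, 1.0]]
```

```bash
cat > fk2.py <<'E'
from fk import *
def fk(q,p):
    h,L1,a1,a4,L2,a2,L3,a3,b1,b2=p
    e=lambda ax,t:R.from_euler(ax,t).as_matrix()
    M=e('z',-q[0]);P=np.array([0,0,h],float)
    M=M@e('y',q[1]);M=M@e('z',-q[2]);P=P+M@[a1,b1,L1]
    M=M@e('y',q[3]);P=P+M@[a4,0,0];M=M@e('z',-q[4]);P=P+M@[a2,b2,L2]
    M=M@e('y',q[5]);P=P+M@[a3,0,L3];M=M@e('z',-q[6]+np.pi)
    return P,M
f=lambda p:np.concatenate([np.concatenate([fk(q,p)[0]-P for q,P,_ in D]),1e-2*(p-p0)])
p0=np.array([280,450,0,0,400,0,300,0,0,0.])
r=least_squares(f,p0);p=r.x
lo=np.array([-2.7,-.3,-1.27,.12,-1.44,.2,-3.05]);hi=np.array([2.7,1.91,1.3,2.57,4.58,2.03,3.05])
def ik(P,M,q0=None,n=12,seed=0):
    rng=np.random.default_rng(seed);best=None
    for i in range(n):
        s=q0 if (i==0 and q0 is not None) else rng.uniform(np.maximum(lo,-1.4),np.minimum(hi,1.9))
        g=lambda q:np.concatenate([(fk(q,p)[0]-P)/10,5*R.from_matrix(fk(q,p)[1].T@M).as_rotvec()])
        x=least_squares(g,np.clip(s,lo+1e-3,hi-1e-3),bounds=(lo,hi))
        if best is None or x.cost<best.cost: best=x
    return best
if __name__=='__main__': print(r.cost,p.round(1),np.abs(r.fun).max())
E
python3 fk2.py
```

```text
20.850911019302107 [246.1 467.5   5.   -5.5 424.1  10.6 349.1   6.3   4.  -19.5] 2.7193870944605862
```

```bash
cat > reach.py <<'E'
from fk2 import *
def TM(tilt,az):
    t,a=np.radians([tilt,az]);z=np.array([np.sin(t)*np.cos(a),np.sin(t)*np.sin(a),-np.cos(t)]);x=np.array([-np.sin(a),np.cos(a),0]);return np.stack([x,np.cross(z,x),z],1)
if __name__=='__main__':
  for tilt in (30,36,43):
    for n,g,az in [('hanger',[492.5,214.8,171.6],-4),('hanger back40',None,-4),('hang up200',[492.5,214.8,400],-4),('bar above',[480,-64,372],-6),('bar home',[508,-64,321],-6),('weight',[438.7,-262,126.6],-3),('w back60',None,-3),('w at bar',[508,-64,180],-6),('w front of bar below',[480,-64,150],-6)]:
        M=TM(tilt,az)
        if g is None: t=t-(40 if n[0]=='h' else 60)*M[:,2]
        else: t=np.array(g)+19*M[:,2]
        b=ik(t,M,n=6); print(tilt,n,np.round(t),'cost',round(b.cost,3),b.x.round(2))
E
python3 reach.py
```

```text
30 hanger [502. 214. 155.] cost 0.0 [-1.1   0.14  0.48  2.1   0.51  0.57  0.48]
30 hanger back40 [482. 216. 190.] cost 0.0 [-0.92  0.04  0.23  2.09  0.55  0.69  0.44]
30 hang up200 [502. 214. 384.] cost 0.0 [ 0.69 -0.15 -1.19  1.68  0.16  1.09  0.93]
30 bar above [489. -65. 356.] cost 0.0 [-0.29 -0.24  0.3   1.89  0.14  0.96  1.44]
30 bar home [517. -65. 305.] cost 0.0 [-0.13 -0.14  0.19  1.94  0.06  0.82  1.5 ]
30 weight [ 448. -262.  110.] cost 0.0 [ 0.41  0.16  0.36  2.16 -0.78  0.57  2.9 ]
30 w back60 [ 418. -261.  162.] cost 0.0 [-0.31  0.03  1.12  2.15 -0.63  0.68  2.76]
30 w at bar [517. -65. 164.] cost 0.0 [-0.12  0.    0.21  2.17  0.02  0.44  1.54]
30 w front of bar below [489. -65. 134.] cost 0.0 [-0.54 -0.01  0.63  2.27  0.03  0.35  1.53]
36 hanger [504. 214. 156.] cost 0.0 [-0.84  0.11  0.14  2.19  0.88  0.54  0.09]
36 hanger back40 [480. 216. 189.] cost 0.0 [-1.49  0.03  0.75  2.18  0.77  0.63  0.18]
36 hang up200 [504. 214. 385.] cost 0.0 [-0.51 -0.1  -0.18  1.78  0.47  1.03  0.65]
36 bar above [491. -65. 357.] cost 0.0 [-0.25 -0.3   0.25  1.98  0.17  0.83  1.41]
36 bar
[... 481 characters left out ...]
 1.17  0.45 -0.25]
43 hanger back40 [478. 216. 187.] cost 0.0 [ 0.42  0.05 -1.27  2.3   1.17  0.67 -0.24]
43 hang up200 [505. 214. 386.] cost 0.0 [-1.37 -0.17  0.52  1.9   0.79  1.02  0.36]
43 bar above [493. -65. 358.] cost 0.089 [ 0.16 -0.3  -0.04  1.99 -0.04  0.78  1.61]
43 bar home [521. -65. 307.] cost 0.0 [-0.51 -0.3   0.45  2.15  0.43  0.54  1.16]
43 weight [ 452. -263.  113.] cost 0.0 [ 0.35  0.19  0.61  2.31 -1.42  0.66 -2.65]
43 w back60 [ 411. -261.  157.] cost 0.0 [-0.29  0.03  1.3   2.32 -1.16  0.68 -2.86]
43 w at bar [521. -65. 166.] cost 0.0 [ 1.3  -0.12 -1.07  2.34 -1.01  0.2   2.59]
43 w front of bar below [493. -65. 136.] cost 0.0 [-1.22 -0.19  1.28  2.55  2.2   0.2  -0.54]
```

Call:
move_arm(
  steps=[
    [[0, -20, -20, 0], [0, -20, -20, 0], [0, -20, -20, 0], [0, -20, -20, 0]],
  ],
)

```text
t: 9.75
position: [465.7, 51.6, 284.6]
tool_rot: [2.117, 1.865, 0.846]
contact_force: [0.9, -0.1, -1.3]
finger_gap: 42.5
```

```bash
python3 st.py
```

```text
9.75 [-0.286 -0.296  0.252  2.148 -0.21   0.713  1.54 ] [465.7  51.6 284.6] 
 [[ 0.043  0.846  0.532]
 [ 0.957 -0.187  0.22 ]
 [ 0.286  0.5   -0.817]] tilt 35.2 zaz 22.5 F [ 0.94 -0.12 -1.32] 42.45326187904501
```

```bash
python3 - <<'E'
from h import *
print(to([470,52,500]),to([400,-150,620]),to([270,-520,620]),to([270,-560,800]))
E
```

```text
[  6.21  11.13 -17.37] [-10.    14.99 -35.36] [-45.98  10.91 -50.43] [-44.66  20.66 -66.02]
```

Call:
move_arm(
  steps=[
    [[2, 4, -6, 0], [4, 7, -12, 0], [6.2, 11, -17.4, 0], [0, 12, -23, 0], [-5, 14, -29, 0], [-10, 15, -35.4, 0], [-20, 13, -40, 0], [-32, 12, -45, 0], [-46, 11, -50.4, 0], [-46, 11, -50.4, 0], [-46, 11, -50.4, 0], [-46, 11, -50.4, 0], [-46, 11, -50.4, 0], [-46, 11, -50.4, 0], [-46, 11, -50.4, 0]],
  ],
)

```text
t: 11.62
position: [330.1, -420.4, 588.0]
tool_rot: [2.155, 1.935, 0.788]
contact_force: [1.4, -0.4, -1.5]
finger_gap: 42.7
```

```bash
python3 st.py
```

```text
11.625 [ 1.472  0.396 -0.506  0.673 -0.401  2.028  2.272] [ 330.1 -420.4  588. ] 
 [[ 0.036  0.884  0.465]
 [ 0.958 -0.163  0.237]
 [ 0.285  0.437 -0.853]] tilt 31.5 zaz 26.9 F [ 1.41 -0.43 -1.46] 42.74691350618199
```

Call:
move_arm(
  steps=[
    [[20, 30, -70, 0], [20, 30, -70, 0], [20, 30, -70, 0], [20, 30, -70, 0], [20, 30, -70, 0], [20, 30, -70, 0]],
  ],
)

```text
t: 12.38
position: [332.0, -329.2, 672.4]
tool_rot: [2.115, 1.879, 0.807]
contact_force: [-0.2, 0.7, -0.4]
finger_gap: 43.0
```

```bash
python3 st.py
```

```text
12.375 [ 1.77   0.375 -1.268  0.633 -0.132  2.032  1.962] [ 332.  -329.2  672.4] 
 [[ 0.043  0.855  0.517]
 [ 0.964 -0.172  0.204]
 [ 0.264  0.49  -0.831]] tilt 33.8 zaz 21.6 F [-0.16  0.65 -0.44] 42.955783693278114
```

```bash
python3 - <<'E'
from h import *
p=observe()['position'];print(to(p+[-100,-500,500]),to(p+[0,-600,300]))
E
```

```text
[-35.41  24.56 -56.95] [-49.9   25.03 -37.2 ]
```

Call:
move_arm(
  steps=[
    [[-35, 25, -57, 0], [-35, 25, -57, 0], [-35, 25, -57, 0], [-35, 25, -57, 0], [-35, 25, -57, 0], [-35, 25, -57, 0]],
  ],
)

```text
t: 13.12
position: [311.8, -430.3, 661.6]
tool_rot: [2.071, 1.795, 0.822]
contact_force: [-0.5, 0.2, -0.1]
finger_gap: 42.7
```

```bash
python3 st.py
```

```text
13.125 [ 1.679  0.461 -0.994  0.499 -0.191  2.032  2.116] [ 311.8 -430.3  661.6] 
 [[ 0.066  0.811  0.581]
 [ 0.97  -0.189  0.153]
 [ 0.234  0.554 -0.799]] tilt 37.0 zaz 14.8 F [-0.53  0.16 -0.14] 42.6813706614269
```

```bash
python3 - <<'E'
from h import *
p=observe()['position'];print(to(p+[-400,-500,500]))
E
```

```text
[-39.42   4.71 -70.88]
```

Call:
move_arm(
  steps=[
    [[-40, 5, -70, 0], [-40, 5, -70, 0], [-40, 5, -70, 0], [-40, 5, -70, 0], [-40, 5, -70, 0], [-40, 5, -70, 0], [-40, 5, -70, 0], [-40, 5, -70, 0]],
  ],
)

```text
t: 14.12
position: [-49.2, -645.4, 578.1]
tool_rot: [2.412, 1.132, 0.484]
contact_force: [0.2, -0.4, 0.9]
finger_gap: 43.2
```

```bash
python3 st.py
```

```text
14.125 [ 2.134  0.703 -1.268  0.32   0.366  2.03   2.251] [ -49.2 -645.4  578.1] 
 [[ 0.606  0.635  0.479]
 [ 0.785 -0.574 -0.232]
 [ 0.128  0.517 -0.846]] tilt 32.2 zaz -25.8 F [ 0.21 -0.4   0.89] 43.22565852024468
```

```bash
python3 - <<'E'
from h import *
p=observe()['position'];
for w in ([150,-560,600],[380,-380,620],[500,-150,630],[520,100,630],[440,320,630]): print(to(w))
E
```

```text
[19.06  8.88  5.71]
[47.38 14.18 10.86]
[72.84  9.11 10.43]
[93.68 -3.98  5.59]
[106.1  -21.69  -3.35]
```

Call:
move_arm(
  steps=[
    [[10, 4.5, 3, -3], [19, 8.9, 5.7, -6], [28, 10.6, 7.4, -10], [38, 12.4, 9, -15], [47.4, 14.2, 10.9, -20], [56, 12.5, 10.8, -24], [64, 11, 10.6, -28], [72.8, 9.1, 10.4, -30], [80, 5, 9, -30], [87, 0, 7.3, -30], [93.7, -4, 5.6, -30], [100, -13, 1, -30], [106, -21.7, -3.4, -30], [106, -21.7, -3.4, -30], [106, -21.7, -3.4, -30], [106, -21.7, -3.4, -30], [106, -21.7, -3.4, -30], [106, -21.7, -3.4, -30], [106, -21.7, -3.4, -30], [106, -21.7, -3.4, -30]],
  ],
)

```text
t: 16.62
position: [399.2, 207.4, 609.3]
tool_rot: [1.976, 1.692, 0.366]
contact_force: [0.1, 0.8, 0.2]
finger_gap: 42.7
```

```bash
python3 st.py
```

```text
16.625 [ 0.891 -0.296 -1.271  1.108  0.126  1.701  1.031] [399.2 207.4 609.3] 
 [[ 0.187  0.838  0.513]
 [ 0.975 -0.095 -0.202]
 [-0.12   0.538 -0.834]] tilt 33.4 zaz -21.5 F [0.11 0.82 0.17] 42.68903849268654
```

```bash
python3 - <<'E'
from h import *
p=observe()['position'];print(to(p+[300,300,50]),to(p+[300,450,400]))
E
```

```text
[34.27 24.98  5.16] [ 44.68  42.38 -27.07]
```

Call:
move_arm(
  steps=[
    [[34, 25, 5, 0], [34, 25, 5, 0], [34, 25, 5, 0], [34, 25, 5, 0], [34, 25, 5, 0], [45, 42, -27, 0], [45, 42, -27, 0], [45, 42, -27, 0]],
  ],
)

```text
t: 17.62
position: [411.6, 217.8, 627.9]
tool_rot: [1.952, 1.707, 0.443]
contact_force: [-1.1, 0.1, 0.1]
finger_gap: 42.9
```

```bash
python3 st.py
```

```text
17.625 [ 0.918 -0.296 -1.271  1.069  0.093  1.673  1.058] [411.6 217.8 627.9] 
 [[ 0.159  0.819  0.552]
 [ 0.984 -0.084 -0.158]
 [-0.083  0.568 -0.819]] tilt 35.0 zaz -16.0 F [-1.13  0.12  0.09] 42.87312566064061
```

Call:
move_arm(
  steps=[
    [[45, 42, -27, 0], [45, 42, -27, 0], [45, 42, -27, 0], [45, 42, -27, 0], [45, 42, -27, 0], [45, 42, -27, 0]],
  ],
)

```text
t: 18.38
position: [394.4, 222.0, 687.5]
tool_rot: [1.93, 1.713, 0.519]
contact_force: [0.3, -0.2, 0.2]
finger_gap: 42.9
```

```bash
python3 st.py
```

```text
18.375 [ 0.977 -0.295 -1.27   0.901  0.043  1.768  1.11 ] [394.4 222.  687.5] 
 [[ 0.134  0.798  0.588]
 [ 0.99  -0.08  -0.117]
 [-0.046  0.598 -0.8  ]] tilt 36.8 zaz -11.3 F [ 0.27 -0.18  0.23] 42.92686105423558
```

```bash
cat > path.py <<'E'
from fk2 import *
from h import observe,to,yaw
def run(ws,turn,n=6):
    o=observe();q=np.clip(o['joint_pos'],lo+1e-3,hi-1e-3);M0=R.from_rotvec(o['tool_rot']).as_matrix();M=M0@R.from_euler('z',turn,degrees=True).as_matrix()
    P=fk(q,p)[0]; off=P-o['position']
    for w in ws:
        w=np.array(w,float)
        for k in range(1,n+1):
            t=P+(w+off-P)*k/n
            g=lambda x:np.concatenate([(fk(x,p)[0]-t)/10,5*R.from_matrix(fk(x,p)[1].T@M).as_rotvec(),.02*(x-q)])
            r=least_squares(g,q,bounds=(lo,hi));q=np.clip(r.x,lo+1e-3,hi-1e-3)
            e=g(q);
        P=w+off
        print(w.round(0),'err mm',(np.linalg.norm(e[:3])*10).round(1),'rot',np.degrees(np.linalg.norm(e[3:6])/5).round(1),q.round(2),'tool cm',to(w))
if __name__=='__main__':
    o=observe();M=R.from_rotvec(o['tool_rot']).as_matrix()@R.from_euler('z',4.4,degrees=True).as_matrix();z=M[:,2]
    t=np.array([492.5,214.8,171.6])+19*z
    print(M.round(3))
    run([[470,225,550],[480,225,400],t-100*z,t-60*z,t,t+[0,0,200]],4.4)
E
python3 path.py
```

```text
[[ 0.195  0.785  0.588]
 [ 0.981 -0.156 -0.117]
 [-0.     0.6   -0.8  ]]
[470. 225. 550.] err mm 0.0 rot 0.0 [ 0.89 -0.3  -1.24  1.31  0.07  1.39  0.96] tool cm [ 1.95 -2.22 15.41]
[480. 225. 400.] err mm 0.3 rot 0.1 [ 0.76 -0.3  -1.23  1.69  0.14  1.05  0.81] tool cm [  2.78 -10.39  28.  ]
[445. 224. 236.] err mm 0.5 rot 0.1 [ 0.48 -0.09 -1.27  2.09  0.63  0.82  0.19] tool cm [  3.   -22.96  39.04]
[468. 220. 204.] err mm 0.0 rot 0.0 [ 0.39  0.1  -1.25  2.12  0.91  0.85 -0.05] tool cm [  3.   -22.96  43.04]
[504. 213. 156.] err mm 0.0 rot 0.0 [ 0.27  0.29 -1.13  2.15  1.17  0.87 -0.24] tool cm [  3.   -22.96  49.04]
[504. 213. 356.] err mm 0.0 rot 0.0 [ 0.49 -0.08 -1.14  1.78  0.48  1.    0.53] tool cm [  2.07 -11.    33.03]
```

Call:
move_arm(
  steps=[
    [[1, -1, 7, 2], [2, -2.2, 15.4, 4.4], [2.5, -6, 22, 4.4], [2.8, -10.4, 28, 4.4], [2.9, -15, 32, 4.4], [3, -19, 36, 4.4], [3, -23, 39, 4.4], [3, -23, 39, 4.4], [3, -23, 39, 4.4], [3, -23, 39, 4.4], [3, -23, 39, 4.4], [3, -23, 39, 4.4]],
  ],
)

```text
t: 19.88
position: [445.9, 224.7, 238.4]
tool_rot: [2.002, 1.64, 0.551]
contact_force: [-0.7, -0.5, 0.0]
finger_gap: 43.0
```

```bash
python3 st.py; python3 -c "
from h import *
save('wrist','w4.png')"
```

```text
19.875 [ 0.406 -0.023 -1.267  2.059  0.718  0.88   0.097] [445.9 224.7 238.4] 
 [[ 0.196  0.782  0.591]
 [ 0.981 -0.157 -0.117]
 [ 0.001  0.603 -0.798]] tilt 37.1 zaz -11.2 F [-0.74 -0.5   0.01] 43.03983442260392
```

View pics/w4.png

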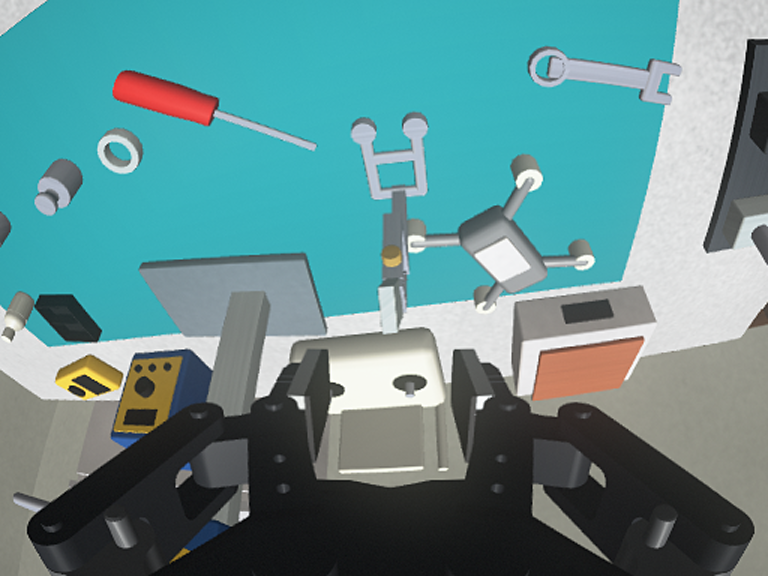

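The hanger stands between the open fingers. Its tab end is near (388,305), its feet are at (364,131) and (415,124), and its bar runs from (376,158) to (412,155). I'll check this against the model.

```bash
python3 - <<'E'
from h import *
o=observe();P=(o['position'],o['tool_rot'])
for n,px,z in [('f1',(364,131),11),('f2',(415,124),11),('bar',(394,156.5),5)]:
    print(n,wray(P,(px[0]/1.5,px[1]/1.5),z).round(1))
for n,w in [('tab',[492.5,214.8,171.6]),('tabend',[482.6,215.5,181.5]),('seat',[515,213,140])]: print(n,wproj(P,w)*1.5)
M=Mnow();t=np.array([492.5,214.8,171.6])+19*M[:,2];print(to(t))
E
python3 - <<'E'
import cv2
t=cv2.imread('pics/raw_w4.png')
cv2.imwrite('pics/cw4.png',cv2.resize(t[120:240,220:310],None,fx=6,fy=6,interpolation=cv2.INTER_CUBIC)[:600])
E
```

```text
f1 [484.1 196.2  11. ]
f2 [485.5 235.9  11. ]
bar [516.8 213.5   5. ]
tab [389.59328437 301.66133471]
tabend [387.02467823 305.80374603]
seat [394.00664319 282.05014035]
[-0.04 -0.17 10.08]
```

View pics/cw4.png

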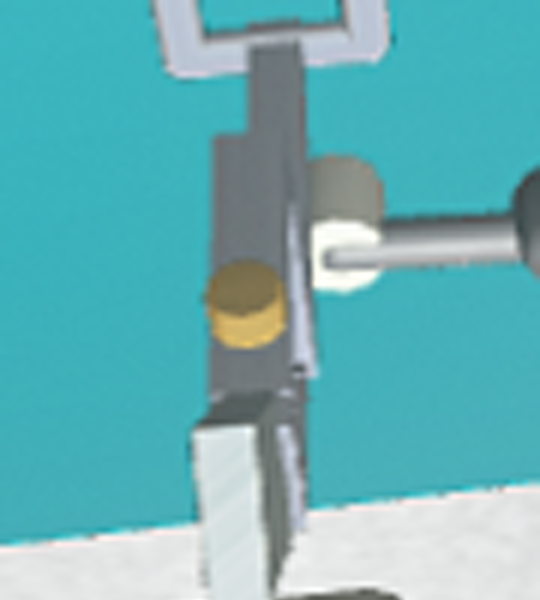

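Call:
move_arm(
  steps=[
    [[0, -0.1, 3, 0], [0, -0.2, 6, 0], [0, -0.2, 8.5, 0], [0, -0.2, 10.1, 0], [0, -0.2, 10.1, 0], [0, -0.2, 10.1, 0]],
  ],
)

```text
t: 20.68
position: [502.7, 213.5, 155.3]
tool_rot: [2.002, 1.643, 0.549]
contact_force: [-0.0, 0.3, 0.5]
finger_gap: 42.7
```

Call:
move_arm(
  steps=[
    [[0, 0, 0, 0], [0, 0, 0, 0], [0, 0, 0, 0], [0, 0, 0, 0], [0, 0, 0, 0], [0, 0, 0, 0]],
  ],
  jaw=0,
  newtons=100,
)

```text
t: 21.42
position: [503.2, 213.3, 155.4]
tool_rot: [2.001, 1.643, 0.549]
contact_force: [-0.9, 0.2, 5.9]
finger_gap: 6.9
```

```bash
python3 st.py; python3 -c "
from h import *
save('wrist','w5.png')"
```

```text
21.425 [ 0.205  0.324 -1.131  2.107  1.182  0.933 -0.262] [503.2 213.3 155.4] 
 [[ 0.195  0.784  0.59 ]
 [ 0.981 -0.155 -0.117]
 [-0.     0.602 -0.799]] tilt 37.0 zaz -11.2 F [-0.93  0.19  5.92] 6.850582219194151
```

View pics/w5.png

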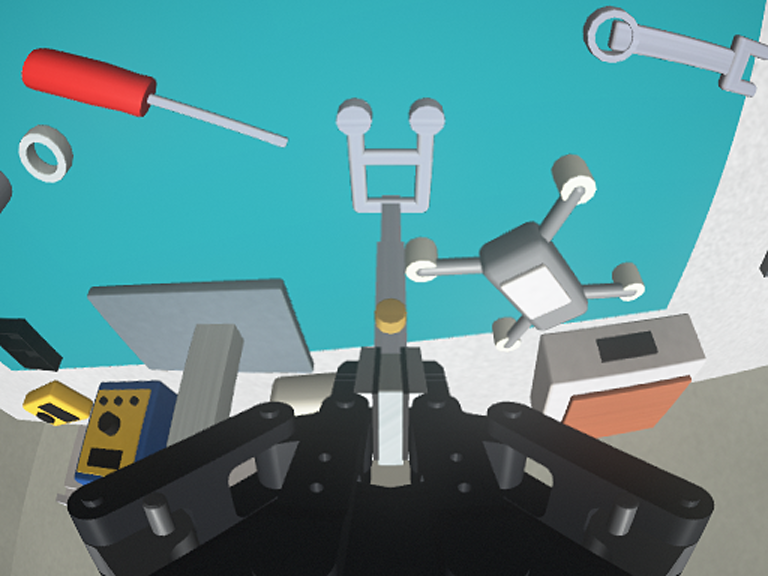

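```bash
python3 - <<'E'
from h import *
o=observe();P=(o['position'],o['tool_rot'])
w={n:wray(P,(px[0]/1.5,px[1]/1.5),z) for n,px,z in [('f1',(354.5,117),11),('f2',(427,117),11),('bar',(392,157),5)]}
print(w); M=Mnow()
b=w['bar'].copy(); seat=b+[0,0,135]
print('seat in tool',M.T@(seat-o['position']),'nominal', M.T@(np.array([22.6*np.cos(np.radians(-11.2)),22.6*np.sin(np.radians(-11.2)),-31.6])-19*M[:,2]))
E
python3 path.py >/dev/null; python3 - <<'E'
import sys; sys.path.insert(0,'.')
from path import *
o=observe();P=o['position']
run([P+[0,0,60],[480,200,300],[460,100,380],[455,-30,380]],0)
E
```

```text
{'f1': array([483.24015958, 197.1146176 ,  11.        ]), 'f2': array([490.92206263, 236.06808929,  11.        ]), 'bar': array([518.28146119, 211.20382881,   5.        ])}
seat in tool [ 0.89053636  2.9115514  21.42641382] nominal [ 1.12884815e-02 -9.53576687e-01  1.98382616e+01]
[503. 213. 215.] err mm 0.0 rot 0.0 [ 0.32  0.22 -1.22  2.02  0.99  0.95 -0.05] tool cm [-0.    3.61 -4.79]
[480. 200. 300.] err mm 0.0 rot 0.0 [ 0.46 -0.09 -1.18  1.91  0.54  0.92  0.39] tool cm [ -1.76   7.09 -12.77]
[460. 100. 380.] err mm 0.5 rot 0.1 [ 0.25 -0.3  -0.63  1.87  0.21  0.98  0.9 ] tool cm [-11.95  11.89 -19.17]
[455. -30. 380.] err mm 0.8 rot 3.6 [-0.13 -0.3  -0.04  1.89  0.25  1.01  1.12] tool cm [-24.8   13.52 -17.94]
```

```bash
python3 - <<'E'
import sys; sys.path.insert(0,'.')
from path import *
o=observe();P=o['position']
run([P+[0,0,60],[490,200,300],[478,100,335],[473,-20,338],[473,-56,340],[517,-64.5,340],[517,-64.5,306],[517,-64.5,270]],0)
E
```

```text
[503. 213. 215.] err mm 0.0 rot 0.0 [ 0.32  0.22 -1.22  2.02  0.99  0.95 -0.05] tool cm [-0.    3.61 -4.79]
[490. 200. 300.] err mm 0.0 rot 0.0 [ 0.49 -0.05 -1.21  1.9   0.58  0.93  0.36] tool cm [ -1.56   7.87 -12.18]
[478. 100. 335.] err mm 0.0 rot 0.0 [ 0.38 -0.27 -0.75  1.94  0.22  0.86  0.87] tool cm [-11.6   10.59 -14.51]
[473. -20. 338.] err mm 0.5 rot 0.1 [ 0.18 -0.3  -0.29  2.01  0.14  0.81  1.19] tool cm [-23.47  12.25 -13.64]
[473. -56. 340.] err mm 0.2 rot 0.0 [ 0.16 -0.3  -0.18  2.    0.11  0.8   1.3 ] tool cm [-27.    12.93 -13.38]
[517. -64. 340.] err mm 0.0 rot 0.0 [ 0.17 -0.2  -0.18  1.93  0.13  0.78  1.3 ] tool cm [-26.98  16.51 -10.68]
[517. -64. 306.] err mm 0.0 rot 0.0 [ 0.18 -0.18 -0.19  2.    0.15  0.69  1.28] tool cm [-26.98  14.46  -7.96]
[517. -64. 270.] err mm 0.0 rot 0.0 [ 0.19 -0.16 -0.2   2.07  0.18  0.6   1.24] tool cm [-26.98  12.3   -5.09]
```

Call:
move_arm(
  steps=[
    [[0, 1.8, -2.4, 0], [0, 3.6, -4.8, 0], [-0.8, 5.7, -8.5, 0], [-1.6, 7.9, -12.2, 0], [-5, 8.8, -13, 0], [-8.5, 9.7, -13.8, 0], [-11.6, 10.6, -14.5, 0], [-15.5, 11.1, -14.3, 0], [-19.5, 11.7, -14, 0], [-23.5, 12.2, -13.7, 0], [-27, 12.9, -13.4, 0], [-27, 12.9, -13.4, 0], [-27, 12.9, -13.4, 0], [-27, 12.9, -13.4, 0]],
  ],
)

```text
t: 23.22
position: [484.4, -55.5, 335.9]
tool_rot: [2.007, 1.651, 0.539]
contact_force: [0.0, 0.2, -2.6]
finger_gap: 6.6
```

```bash
python3 st.py; python3 -c "
from h import *
save('wrist','w6.png');save('top','t6.png');save('scene','s6.png')
t=cv2.imread('pics/raw_t6.png');s=cv2.imread('pics/raw_s6.png')
a=cv2.resize(t[140:230,240:320],None,fx=5,fy=5,interpolation=cv2.INTER_CUBIC);b=cv2.resize(s[100:190,200:280],None,fx=5,fy=5,interpolation=cv2.INTER_CUBIC)
cv2.imwrite('pics/c6.png',np.hstack([a,b]))"
```

```text
23.225 [ 0.159 -0.295 -0.127  2.038  0.093  0.773  1.356] [484.4 -55.5 335.9] 
 [[ 0.194  0.791  0.58 ]
 [ 0.981 -0.155 -0.116]
 [-0.002  0.592 -0.806]] tilt 36.3 zaz -11.3 F [ 0.02  0.23 -2.61] 6.645202406201485
```

View pics/w6.png

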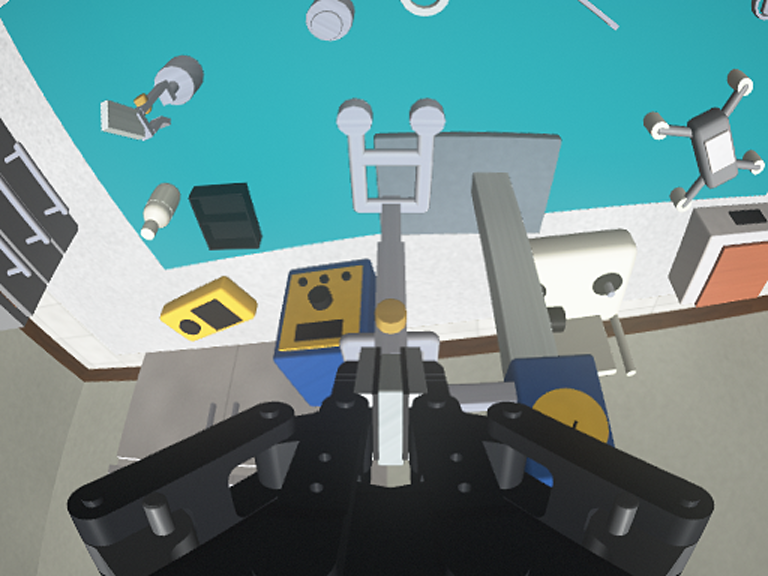

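View pics/c6.png

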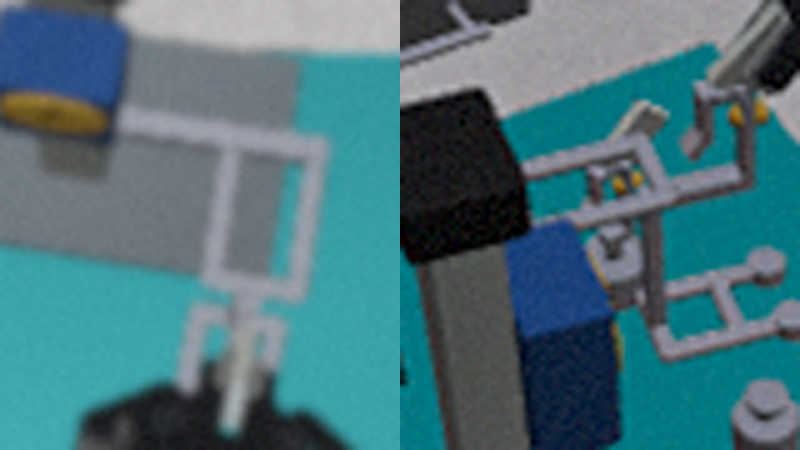

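```bash
python3 - <<'E'
from h import *
o=observe();M=Mnow();a=np.radians(-11.3);h=np.array([np.cos(a),np.sin(a),0]);n=np.array([-np.sin(a),np.cos(a),0])
S=o['position']+M@[0.5,1,20.6];print('S est',S)
B=np.array([530.5,-67,290])
c=lambda x,y:((x-400)/5+200-.4,y/5+100-.4)
print('bar ends px pred',[ (proj('scene',B+d*np.array([.139,.99,0]))-[199.6,99.6])*5+[400,0] for d in(-20,20)])
for nm,P in dict(seat=S,tip=S+13*h-25*np.array([0,0,1]),lower=S+[0,0,-135],tab=S-22.6*h+[0,0,31.6],xp=S-10*h+[0,0,-43],xpback=S+38*h+[0,0,-43]).items():
    print(nm,(proj('scene',P)-[199.6,99.6])*5+[400,0])
def plane(px,off=0):
    K,oo,r=CAM['scene'];d=R.from_rotvec(r).as_matrix()@np.linalg.inv(K)@np.array([*c(*px),1]);t=(n@(S+off*n-oo))/(n@d);q=oo+t*d-S;return (h@q).round(1),q[2].round(1)
for nm,px,of in [('tip bottom ctr',(692,155),0),('crown corner',(705,85),0),('lowerbar',(727,303),0)]: print(nm,plane(px,of))
E
```

```text
S est [497.54938599 -57.8964974  320.50479751]
bar ends px pred [array([636.31985678, 144.84251375]), array([665.32820907, 198.90544651])]
seat [721.10210141 109.83642225]
tip [694.91490034 156.58168125]
lower [722.16990592 312.50852627]
tab [768.58458514  45.49454199]
xp [741.39941049 174.62332075]
xpback [645.04318143 196.34220819]
tip bottom ctr (np.float64(14.4), np.float64(-23.6))
crown corner (np.float64(7.6), np.float64(16.7))
lowerbar (np.float64(-2.6), np.float64(-128.8))
```

```bash
python3 -c "
import cv2
s=cv2.imread('pics/raw_s6.png')
cv2.imwrite('pics/c7.png',cv2.resize(s[110:180,235:285],None,fx=8,fy=8,interpolation=cv2.INTER_CUBIC))"
```

```text
(no output)
```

View pics/c7.png

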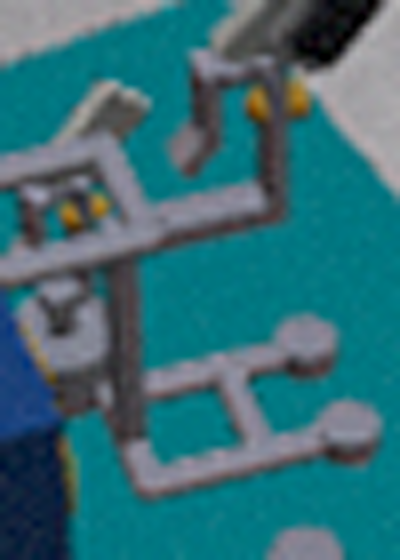

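```bash
python3 - <<'E'
from h import *
o=observe();M=Mnow();a=np.radians(-11.3);h=np.array([np.cos(a),np.sin(a),0]);n=np.array([-np.sin(a),np.cos(a),0]);p=o['position'];z=np.array([0,0,1])
print('h',M.T@h,'z',M.T@z)
print(to(p+4*h+4*z),to(p+15*h+5*z),to(p+32*h+5*z-n))
E
```

```text
h [-0.00206014  0.80533136  0.59282135] z [-0.00200262  0.5928181  -0.8053339 ]
[-0.    0.56 -0.09] [-0.    1.5   0.49] [-0.11  2.87  1.49]
```

Call:
move_arm(
  steps=[
    [[0, 0.3, -0.2, 0], [0, 0.6, -0.1, 0], [0, 1.0, 0.2, 0], [0, 1.5, 0.5, 0], [0, 2, 0.8, 0], [-0.1, 2.5, 1.2, 0], [-0.1, 2.9, 1.5, 0], [-0.1, 2.9, 1.5, 0], [-0.1, 2.9, 1.5, 0]],
  ],
)

```text
t: 24.5
position: [516.0, -64.0, 341.7]
tool_rot: [2.008, 1.648, 0.539]
contact_force: [-0.4, -0.3, -1.6]
finger_gap: 7.1
```

```bash
cat > look.py <<'E'
from h import *
import sys
k=sys.argv[1]
save('wrist',f'w{k}.png');save('top',f't{k}.png');save('scene',f's{k}.png')
t=cv2.imread(f'pics/raw_t{k}.png');s=cv2.imread(f'pics/raw_s{k}.png')
a=cv2.resize(t[140:230,240:320],None,fx=5,fy=5,interpolation=cv2.INTER_CUBIC);b=cv2.resize(s[100:190,200:280],None,fx=5,fy=5,interpolation=cv2.INTER_CUBIC)
cv2.imwrite(f'pics/c{k}.png',np.hstack([a,b]))
E
python3 st.py; python3 look.py 8
```

```text
24.5 [ 0.163 -0.224 -0.118  1.975  0.099  0.763  1.364] [516.  -64.  341.7] 
 [[ 0.196  0.79   0.581]
 [ 0.981 -0.157 -0.117]
 [-0.002  0.593 -0.805]] tilt 36.4 zaz -11.4 F [-0.43 -0.31 -1.58] 7.088806642733547
```

View pics/c8.png

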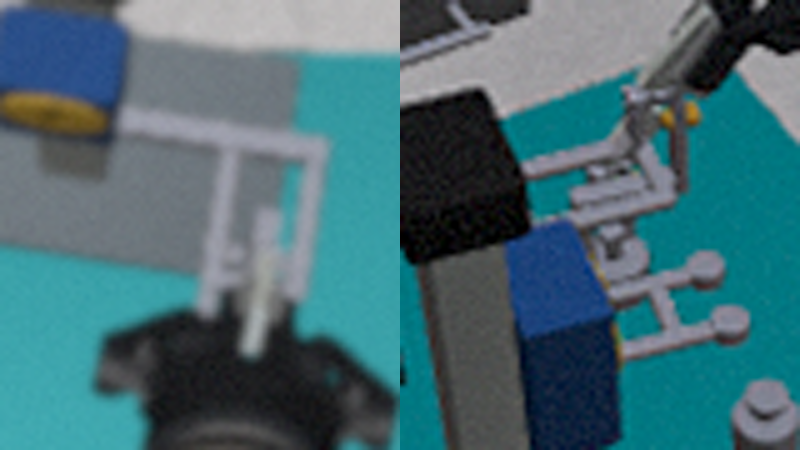

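View pics/w8.png

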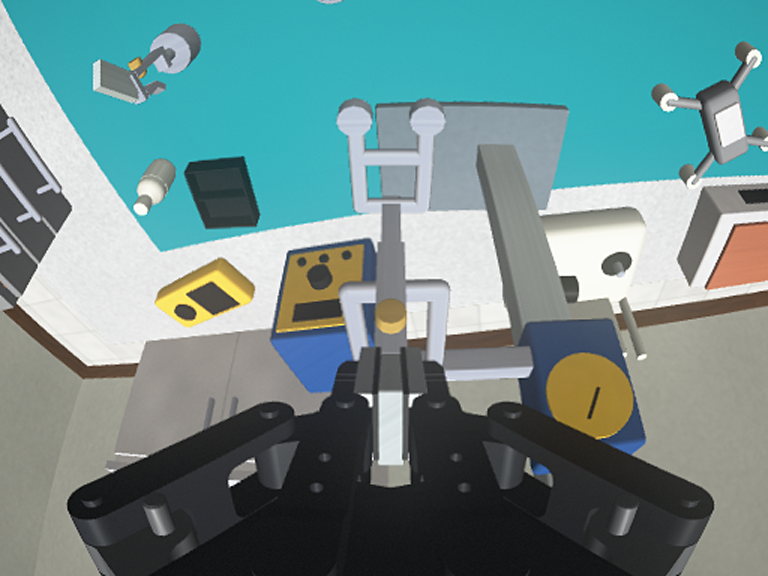

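```bash
python3 - <<'E'
import cv2
t=cv2.imread('pics/raw_w8.png')
cv2.imwrite('pics/cw8.png',cv2.resize(t[160:250,220:310],None,fx=6,fy=6,interpolation=cv2.INTER_CUBIC))
from h import *
o=observe();P=(o['position'],o['tool_rot']);M=Mnow()
for px in [(355,290),(395,289),(436,289)]: print(wray(P,(px[0]/1.5,px[1]/1.5),290).round(1))
a=np.radians(-11.3);h=np.array([np.cos(a),np.sin(a),0])
S=o['position']+M@[0.5,1,20.6];print('S',S)
for nm,q in dict(seat=S,ball=S-20*h+[0,0,-16],bar0=S+[0,0,-34],bar5=S+5*h+[0,0,-34],barback5=S-5*h+[0,0,-34]).items(): print(nm,wproj(P,q)*1.5,(wproj(P,q)-[220,160])*6)
E
```

```text
[531.3 -83.6 290. ]
[534.1 -65.6 290. ]
[537.7 -47.3 290. ]
S [528.88756643 -66.07297725 325.91505922]
seat [391.72038383 351.55924757] [246.88153531 446.23699027]
ball [391.92970456 288.27362964] [247.71881823 193.09451856]
bar0 [391.7487473  285.19095423] [246.9949892  180.76381691]
bar5 [391.70857676 292.26270313] [246.83430704 209.05081253]
barback5 [391.79020606 277.83615735] [247.16082425 151.34462941]
```

View pics/cw8.png

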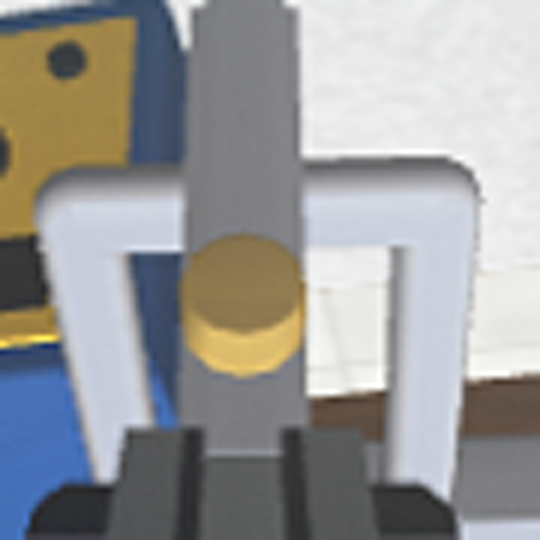

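```bash
python3 - <<'E'
from h import *
# w4 pose
M4=np.array([[.196,.782,.591],[.981,-.157,-.117],[.001,.603,-.798]]);P4=(np.array([445.9,224.7,238.4]),M4)
a=np.radians(-4.3);h=np.array([np.cos(a),np.sin(a),0]);O=np.array([515,213.1,0.])
for z in (-16,-12,-9,-6): print('w4',z,(wproj(P4,O-20*h+[0,0,140+z])-[219.6,119.6])*6,'obs 245,285')
o=observe();P=(o['position'],o['tool_rot']);M=Mnow();a=np.radians(-11.3);h=np.array([np.cos(a),np.sin(a),0])
S=o['position']+M@[0.5,1,20.6]
for z in (-16,-12,-9,-6): print('w8',z,(wproj(P,S-20*h+[0,0,z])-[219.6,159.6])*6,'obs 243,283')
print('lower bar pred',wproj(P,S+[0,0,-135])*1.5,'obs 391,158')
print('feet',wproj(P,S+[0,0,-129]-28.6*h)*1.5,'obs 391,118')
E
```

```text
w4 -16 [241.60070094 239.49128124] obs 245,285
w4 -12 [241.59459619 258.6939893 ] obs 245,285
w4 -9 [241.58995634 273.36388729] obs 245,285
w4 -6 [241.58526379 288.26728305] obs 245,285
w8 -16 [250.11881823 195.49451856] obs 243,283
w8 -12 [250.12080921 228.60569594] obs 243,283
w8 -9 [250.12106963 254.08764497] obs 243,283
w8 -6 [250.1201924  280.13457969] obs 243,283
lower bar pred [391.72507253 155.69910813] obs 391,158
feet [391.87890813 119.58001678] obs 391,118
```

Call:
move_arm(
  steps=[
    [[0, 0.24, 0.18, 0], [0, 0.24, 0.18, 0], [0, 0, 0.5, 0], [0, -0.35, 0.98, 0], [0, -0.71, 1.46, 0], [0, -0.71, 1.46, 0], [0, -0.71, 1.46, 0]],
  ],
)

```text
t: 25.52
position: [519.1, -64.7, 326.0]
tool_rot: [2.008, 1.648, 0.54]
contact_force: [-1.0, 0.5, -1.2]
finger_gap: 7.1
```

```bash
python3 st.py; python3 look.py 9; python3 - <<'E'
import cv2,numpy as np
t=cv2.imread('pics/raw_w9.png')
s=cv2.imread('pics/raw_s9.png')
a=cv2.resize(t[130:220,215:305],None,fx=5,fy=5,interpolation=cv2.INTER_CUBIC)
b=cv2.resize(s[100:165,225:275],None,fx=450/65,fy=450/65,interpolation=cv2.INTER_CUBIC)
cv2.imwrite('pics/cc9.png',np.hstack([a,b]))
E
```

```text
25.525 [ 0.165 -0.21  -0.121  2.004  0.106  0.721  1.355] [519.1 -64.7 326. ] 
 [[ 0.196  0.79   0.582]
 [ 0.981 -0.157 -0.117]
 [-0.002  0.593 -0.805]] tilt 36.4 zaz -11.4 F [-1.02  0.49 -1.21] 7.136610920898558
```

View pics/cc9.png

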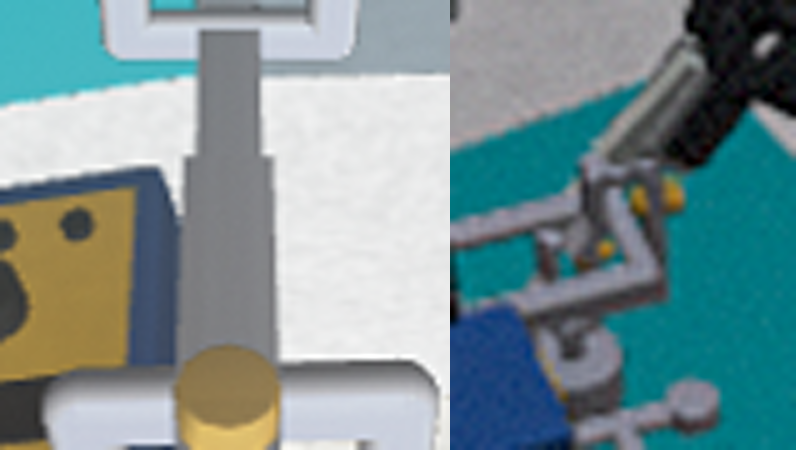

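Call:
move_arm(
  steps=[
    [[0, -0.15, 0.2, 0], [0, -0.3, 0.4, 0], [0, -0.45, 0.6, 0], [0, -0.6, 0.8, 0], [0, -0.75, 1.0, 0], [0, -0.89, 1.21, 0]],
  ],
)

```text
t: 26.42
position: [519.2, -64.7, 311.2]
tool_rot: [2.007, 1.647, 0.54]
contact_force: [-2.6, 1.1, 2.7]
finger_gap: 6.7
```

```bash
python3 st.py
```

```text
26.425 [ 0.167 -0.202 -0.125  2.034  0.113  0.682  1.346] [519.2 -64.7 311.2] 
 [[ 0.196  0.789  0.582]
 [ 0.981 -0.156 -0.117]
 [-0.002  0.594 -0.805]] tilt 36.4 zaz -11.4 F [-2.57  1.15  2.72] 6.743094555538363
```

Call:
move_arm(
  steps=[
    [[0, -0.15, 0.2, 0], [0, -0.3, 0.4, 0], [0, -0.45, 0.6, 0], [0, -0.59, 0.81, 0]],
  ],
)

```text
t: 26.92
position: [519.3, -64.7, 301.2]
tool_rot: [2.007, 1.647, 0.54]
contact_force: [-4.3, 0.0, 5.5]
finger_gap: 6.8
```

```bash
python3 st.py
```

```text
26.925 [ 0.169 -0.195 -0.127  2.054  0.118  0.656  1.34 ] [519.3 -64.7 301.2] 
 [[ 0.196  0.789  0.582]
 [ 0.981 -0.156 -0.117]
 [-0.002  0.594 -0.805]] tilt 36.4 zaz -11.4 F [-4.34  0.01  5.46] 6.824433187257027
```

Call:
move_arm(
  steps=[
    [[0, -0.15, 0.18, 0], [0, -0.25, 0.34, 0], [0, -0.36, 0.48, 0]],
  ],
)

```text
t: 27.3
position: [519.3, -64.7, 295.3]
tool_rot: [2.007, 1.647, 0.541]
contact_force: [-4.8, -0.4, 4.8]
finger_gap: 6.9
```

```bash
python3 st.py;python3 look.py 10; python3 - <<'E'
import cv2,numpy as np
t=cv2.imread('pics/raw_w10.png')
s=cv2.imread('pics/raw_s10.png')
a=cv2.resize(t[160:250,215:305],None,fx=5,fy=5,interpolation=cv2.INTER_CUBIC)
b=cv2.resize(s[100:165,225:275],None,fx=450/65,fy=450/65,interpolation=cv2.INTER_CUBIC)
cv2.imwrite('pics/cc10.png',np.hstack([a,b]))
E
```

```text
27.3 [ 0.17  -0.191 -0.129  2.065  0.122  0.64   1.335] [519.3 -64.7 295.3] 
 [[ 0.196  0.789  0.582]
 [ 0.981 -0.156 -0.117]
 [-0.002  0.594 -0.804]] tilt 36.4 zaz -11.4 F [-4.8  -0.42  4.85] 6.882716328816849
```

View pics/cc10.png

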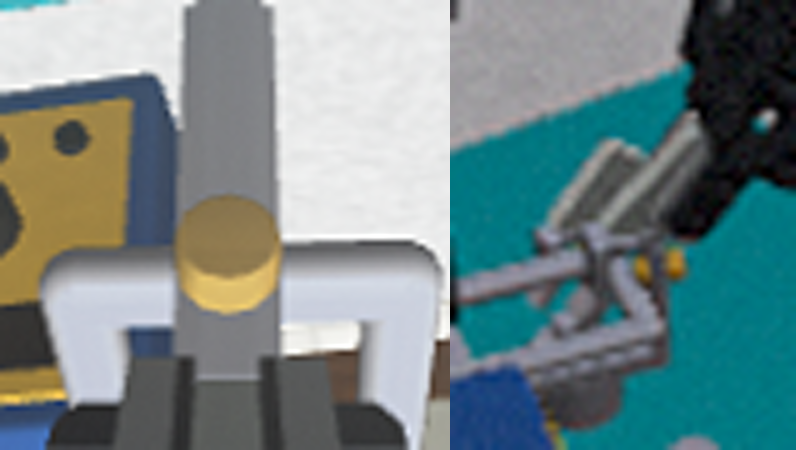

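Call:
move_arm(
  steps=[
    [[0, -0.12, 0.16, 0], [0, -0.24, 0.32, 0], [0, -0.36, 0.48, 0]],
  ],
)

```text
t: 27.82
position: [518.1, -64.6, 287.8]
tool_rot: [2.01, 1.649, 0.537]
contact_force: [-5.6, 1.1, -0.8]
finger_gap: 6.3
```

```bash
python3 st.py
```

```text
27.825 [ 0.171 -0.186 -0.131  2.079  0.125  0.626  1.331] [518.1 -64.6 287.8] 
 [[ 0.196  0.791  0.579]
 [ 0.981 -0.157 -0.117]
 [-0.002  0.591 -0.807]] tilt 36.2 zaz -11.4 F [-5.62  1.13 -0.8 ] 6.341273684796985
```

Call:
move_arm(
  steps=[
    [[0, 0, 0, 0], [0, 0, 0, 0], [0, 0, 0, 0]],
  ],
)

```text
t: 28.2
position: [519.2, -65.1, 289.2]
tool_rot: [2.008, 1.647, 0.54]
contact_force: [-2.9, -0.9, 3.0]
finger_gap: 6.8
```

```bash
python3 st.py;python3 look.py 11; python3 - <<'E'
import cv2,numpy as np
t=cv2.imread('pics/raw_w11.png')
s=cv2.imread('pics/raw_s11.png')
a=cv2.resize(t[160:250,215:305],None,fx=5,fy=5,interpolation=cv2.INTER_CUBIC)
b=cv2.resize(s[100:165,225:275],None,fx=450/65,fy=450/65,interpolation=cv2.INTER_CUBIC)
cv2.imwrite('pics/cc11.png',np.hstack([a,b]))
E
```

```text
28.2 [ 0.171 -0.186 -0.13   2.077  0.126  0.624  1.331] [519.2 -65.1 289.2] 
 [[ 0.196  0.789  0.582]
 [ 0.981 -0.157 -0.118]
 [-0.002  0.594 -0.805]] tilt 36.4 zaz -11.5 F [-2.89 -0.91  2.96] 6.793649382265997
```

View pics/cc11.png

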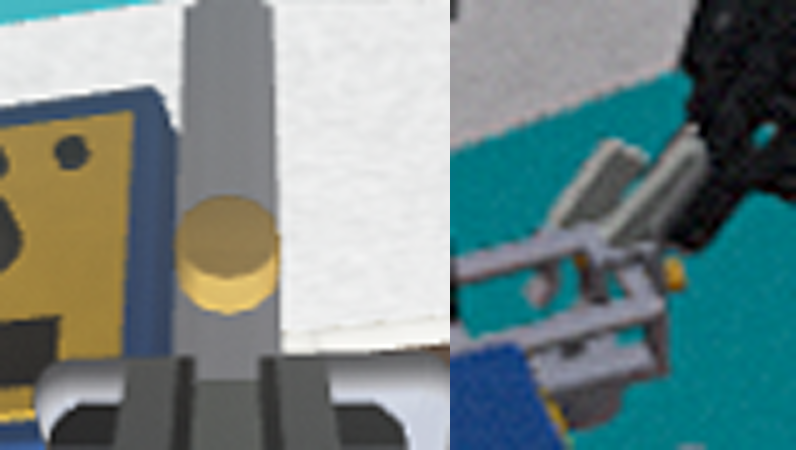

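Call:
move_arm(
  steps=[
    [[0, 0.2, -0.27, 0], [0, 0.4, -0.54, 0], [0, 0.53, -0.72, 0], [0, 0.53, -0.72, 0], [0, 0.53, -0.72, 0]],
  ],
)

```text
t: 28.98
position: [519.1, -64.5, 297.8]
tool_rot: [2.008, 1.648, 0.54]
contact_force: [-1.0, -0.9, 0.2]
finger_gap: 6.9
```

```bash
python3 st.py
```

```text
28.975 [ 0.169 -0.193 -0.129  2.06   0.12   0.648  1.338] [519.1 -64.5 297.8] 
 [[ 0.195  0.79   0.582]
 [ 0.981 -0.156 -0.117]
 [-0.002  0.593 -0.805]] tilt 36.4 zaz -11.4 F [-0.98 -0.93  0.19] 6.944680225240725
```

Near zero load on the wrist: open gently, and plan the exit and weight pick.

Call:
move_arm(
  steps=[
    [[0, 0, 0, 0], [0, 0, 0, 0], [0, 0, 0, 0], [0, 0, 0, 0]],
  ],
  jaw=0.4,
)

```text
t: 29.48
position: [519.0, -64.6, 297.8]
tool_rot: [2.008, 1.648, 0.54]
contact_force: [0.3, 0.0, -0.1]
finger_gap: 34.2
```

```bash
python3 st.py;python3 look.py 12; python3 - <<'E'
import sys; sys.path.insert(0,'.')
from path import *
run([[513,-63,330],[508,-63,370],[480,-120,350],[440,-200,260],[409,-253,172],[450,-262,112]],0)
E
python3 - <<'E'
import cv2,numpy as np
t=cv2.imread('pics/raw_w6.png')
s=cv2.imread('pics/raw_s12.png')
a=cv2.resize(t[30:100,55:145],None,fx=5,fy=5,interpolation=cv2.INTER_CUBIC)
b=cv2.resize(s[100:190,215:275],None,fx=5,fy=5,interpolation=cv2.INTER_CUBIC)
c=np.zeros((450,750,3),np.uint8);c[:350,:450]=a;c[:,450:]=b
cv2.imwrite('pics/cc12.png',c)
E
```

```text
29.475 [ 0.169 -0.193 -0.128  2.06   0.12   0.648  1.338] [519.  -64.6 297.8] 
 [[ 0.196  0.79   0.581]
 [ 0.981 -0.156 -0.117]
 [-0.002  0.593 -0.805]] tilt 36.4 zaz -11.4 F [ 0.3   0.03 -0.1 ] 34.21076864305862
[513. -63. 330.] err mm 0.0 rot 0.0 [ 0.16 -0.23 -0.12  2.01  0.1   0.73  1.36] tool cm [ 0.04  1.41 -2.96]
[508. -63. 370.] err mm 0.0 rot 0.0 [ 0.16 -0.25 -0.11  1.93  0.09  0.84  1.38] tool cm [-0.06  3.39 -6.47]
[ 480. -120.  350.] err mm 0.0 rot 0.0 [ 0.15 -0.29  0.05  2.    0.01  0.8   1.58] tool cm [-6.19  0.88 -5.82]
[ 440. -200.  260.] err mm 0.0 rot 0.0 [ 0.11 -0.26  0.35  2.18 -0.14  0.6   1.94] tool cm [-14.81  -6.36   0.04]
[ 409. -253.  172.] err mm 0.0 rot 0.0 [-0.08 -0.13  0.8   2.29 -0.53  0.45  2.54] tool cm [-20.6  -13.2    5.94]
[ 450. -262.  112.] err mm 0.0 rot 0.1 [ 0.7   0.11  0.06  2.28 -1.05  0.38  3.05] tool cm [-20.67 -13.38  13.26]
```

View pics/cc12.png

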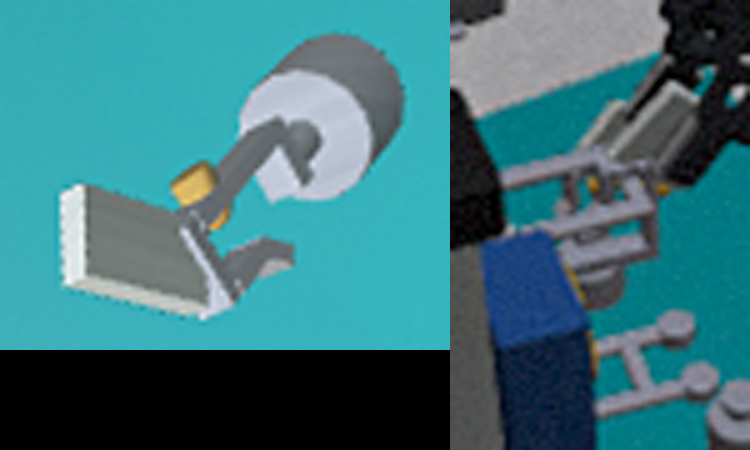

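View pics/w12.png

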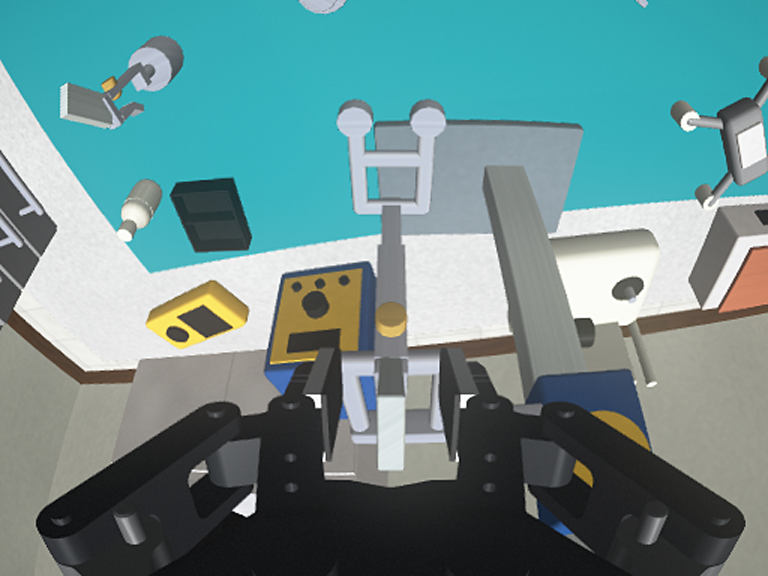

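```bash
python3 - <<'E'
from h import *
M6=np.array([[.194,.791,.58],[.981,-.155,-.116],[-.002,.592,-.806]]);P6=(np.array([484.4,-55.5,335.9]),M6)
c=lambda x,y:(x/5+55-.4,y/5+30-.4)
print('cyl top',wray(P6,c(305,135),30))
for z in (128,132,136): print('end ctr',z,wray(P6,c(72,237),z).round(1))
# predict for yaw candidates
O=np.array([462,-260.5,0])
for yw in (-10,-5,0,5,10):
    a=np.radians(yw);h=np.array([np.cos(a),np.sin(a),0]);n=np.array([-np.sin(a),np.cos(a),0])
    tabend=O-32.5*h+[0,0,136.5]; tip=O+14*h+[0,0,70]; hs=O-20*h+[0,0,89]
    f=lambda q:((wproj(P6,q)-[54.6,29.6])*5).round(0)
    ft=lambda q:((proj('top',q)-[329.55,209.55])*10).round(0)
    u=(h+np.array([0,0,1]))/2**.5 # width dir
    print(yw,'wrist end corners',f(tabend+12*u),f(tabend-12*u),'tip',f(tip),'house',f(hs),'top end',ft(tabend-12*u),ft(tabend+12*u))
E
```

```text
cyl top [ 462.69531732 -264.13095863   30.        ]
end ctr 128 [ 434.5 -275.2  128. ]
end ctr 132 [ 433.3 -271.8  132. ]
end ctr 136 [ 432.  -268.3  136. ]
-10 wrist end corners [103. 262.] [112. 163.] tip [275. 236.] house [209. 162.] top end [277. 402.] [300. 333.]
-5 wrist end corners [ 96. 264.] [100. 166.] tip [278. 236.] house [203. 163.] top end [291. 404.] [308. 334.]
0 wrist end corners [ 90. 267.] [ 89. 171.] tip [282. 234.] house [198. 165.] top end [304. 405.] [316. 335.]
5 wrist end corners [ 84. 270.] [ 79. 176.] tip [285. 233.] house [193. 167.] top end [318. 404.] [325. 335.]
10 wrist end corners [ 78. 273.] [ 69. 183.] tip [288. 231.] house [188. 170.] top end [331. 402.] [332. 334.]
```

```bash
python3 - <<'E'
import sys; sys.path.insert(0,'.')
from path import *
from h import Mnow
M=Mnow();t=np.array([439.8,-263.8,126.6])+19*M[:,2]
run([[513,-63,330],[508,-63,372],[480,-120,350],[440,-200,270],t-80*M[:,2],t-40*M[:,2],t,t+[0,0,40]],0)
E
```

```text
[513. -63. 330.] err mm 0.0 rot 0.0 [ 0.16 -0.23 -0.12  2.01  0.1   0.73  1.36] tool cm [ 0.04  1.41 -2.96]
[508. -63. 372.] err mm 0.0 rot 0.0 [ 0.16 -0.25 -0.11  1.93  0.09  0.84  1.38] tool cm [-0.06  3.51 -6.63]
[ 480. -120.  350.] err mm 0.0 rot 0.0 [ 0.15 -0.29  0.05  2.    0.01  0.8   1.58] tool cm [-6.19  0.88 -5.82]
[ 440. -200.  270.] err mm 0.0 rot 0.0 [ 0.11 -0.27  0.34  2.16 -0.13  0.63  1.93] tool cm [-14.81  -5.77  -0.77]
[ 404. -257.  176.] err mm 0.0 rot 0.0 [-0.08 -0.15  0.81  2.28 -0.5   0.46  2.53] tool cm [-21.05 -13.29   5.41]
[ 428. -261.  144.] err mm 0.0 rot 0.0 [-0.13  0.01  0.92  2.28 -0.88  0.46  2.9 ] tool cm [-21.05 -13.29   9.41]
[ 451. -266.  111.] err mm 0.0 rot 0.1 [ 0.77  0.12 -0.01  2.27 -1.04  0.38  3.05] tool cm [-21.05 -13.29  13.41]
[ 451. -266.  151.] err mm 0.0 rot 0.0 [ 0.73  0.04  0.01  2.23 -0.8   0.44  2.78] tool cm [-21.05 -10.92  10.19]
```

Call:
move_arm(
  steps=[
    [[0, 0.7, -1.5, 0], [0, 1.4, -3, 0], [0, 2.5, -4.8, 0], [0, 3.5, -6.6, 0], [-3, 2.2, -6.2, 0], [-6.2, 0.9, -5.8, 0], [-10.5, -2.4, -3.3, 0], [-14.8, -5.8, -0.8, 0], [-18, -9.5, 2.3, 0], [-21, -13.3, 5.4, 0], [-21, -13.3, 5.4, 0], [-21, -13.3, 5.4, 0], [-21, -13.3, 5.4, 0]],
  ],
  jaw=0.5,
)

```text
t: 31.25
position: [405.2, -256.1, 176.8]
tool_rot: [2.005, 1.648, 0.54]
contact_force: [0.1, 0.1, 0.6]
finger_gap: 42.7
```

```bash
python3 st.py;python3 look.py 13
```

```text
31.25 [ 0.075 -0.16   0.645  2.333 -0.536  0.433  2.548] [ 405.2 -256.1  176.8] 
 [[ 0.194  0.789  0.583]
 [ 0.981 -0.155 -0.117]
 [-0.002  0.594 -0.804]] tilt 36.5 zaz -11.4 F [0.11 0.09 0.62] 42.725850775508235
```

View pics/w13.png

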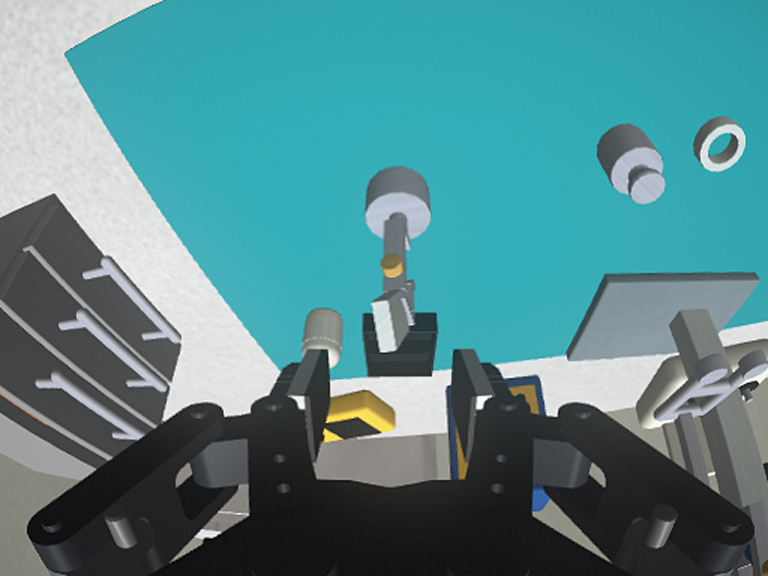

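View pics/c13.png

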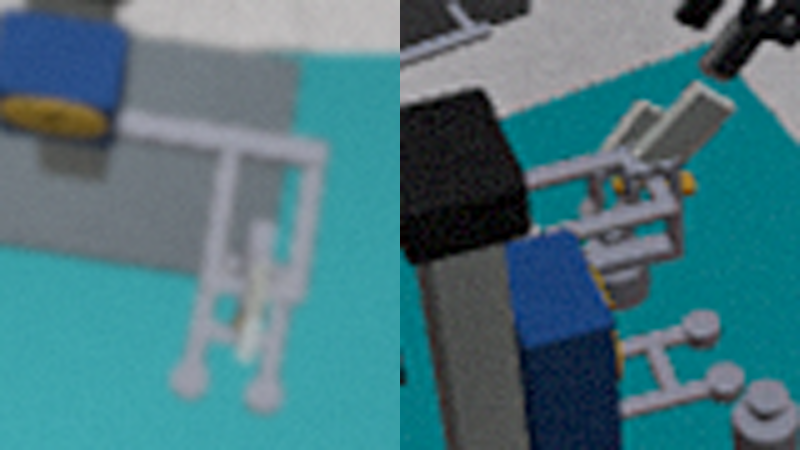

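```bash
python3 - <<'E'
from h import *
o=observe();P=(o['position'],o['tool_rot'])
print('cyl',wray(P,(397/1.5,214/1.5),30))
O=np.array([462.2,-261,0]);a=np.radians(7);h=np.array([np.cos(a),np.sin(a),0])
print('tabend',wproj(P,O-32.5*h+[0,0,136.5])*1.5,'tab',wproj(P,O-22.6*h+[0,0,126.6])*1.5,'house',wproj(P,O-20*h+[0,0,89])*1.5,'obs 393,265')
print('tab end ray',wray(P,(390/1.5,322/1.5),136.5))
M=Mnow();print(to(np.array([439.8,-263.8,126.6])+15*M[:,2]))
E
```

```text
cyl [ 461.77801804 -263.24914251   30.        ]
tabend [382.01919364 319.94233151] tab [389.01529641 314.2820575 ] house [390.86382519 260.1147088 ] obs 393,265
tab end ray [ 432.2233161  -261.74194329  136.5       ]
[-0.07 -0.13  7.65]
```

Call:
move_arm(
  steps=[
    [[0, 0, 2.5, 0], [0, 0, 5, 0], [0, -0.1, 7, 0], [0, -0.1, 7.7, 0], [0, -0.1, 7.7, 0], [0, -0.1, 7.7, 0]],
  ],
)

```text
t: 32.15
position: [449.2, -264.6, 113.6]
tool_rot: [2.006, 1.649, 0.541]
contact_force: [-0.0, 0.0, 0.2]
finger_gap: 42.5
```

```bash
python3 st.py;python3 look.py 14
```

```text
32.15 [ 0.882  0.108 -0.191  2.311 -1.07   0.308  3.044] [ 449.2 -264.6  113.6] 
 [[ 0.194  0.789  0.583]
 [ 0.981 -0.155 -0.117]
 [-0.002  0.594 -0.804]] tilt 36.4 zaz -11.3 F [-0.02  0.    0.21] 42.54035541128465
```

View pics/w14.png

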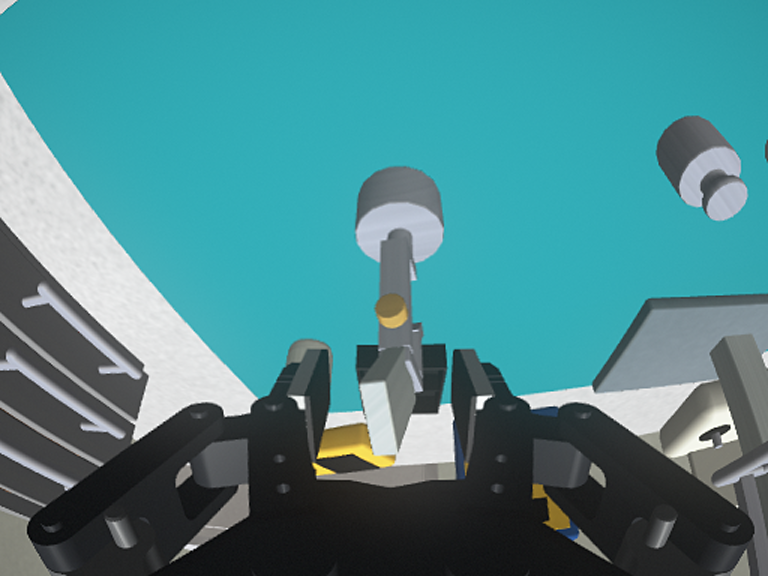

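Call:
move_arm(
  steps=[
    [[0, 0, 0, 0], [0, 0, 0, 0], [0, 0, 0, 0], [0, 0, 0, 0], [0, 0, 0, 0], [0, 0, 0, 0]],
  ],
  jaw=0,
  newtons=100,
)

```text
t: 33.05
position: [448.6, -264.8, 113.4]
tool_rot: [2.007, 1.648, 0.54]
contact_force: [-0.3, 0.5, 1.1]
finger_gap: 6.7
```

```bash
python3 st.py;python3 look.py 15
```

```text
33.05 [ 0.874  0.107 -0.181  2.312 -1.07   0.309  3.044] [ 448.6 -264.8  113.4] 
 [[ 0.195  0.79   0.582]
 [ 0.981 -0.156 -0.117]
 [-0.001  0.593 -0.805]] tilt 36.4 zaz -11.4 F [-0.35  0.55  1.13] 6.656272139908135
```

View pics/w15.png

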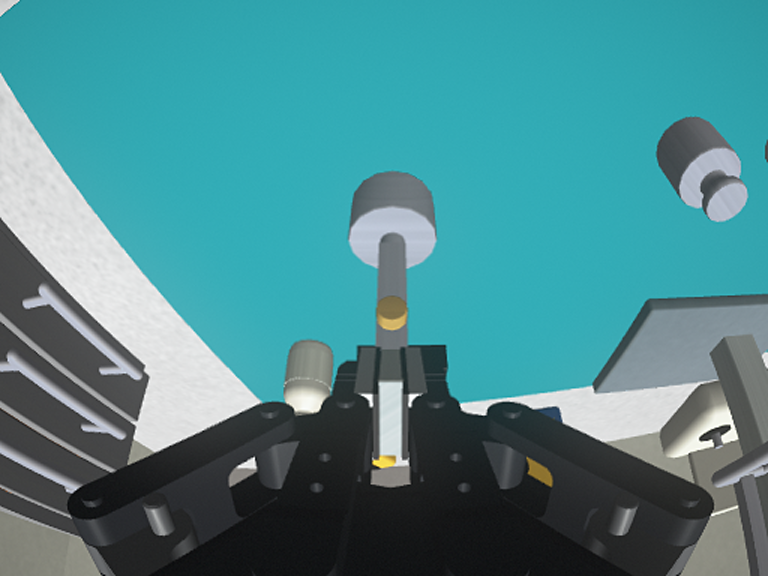

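```bash
python3 - <<'E'
from h import *
o=observe();P=(o['position'],o['tool_rot']);M=Mnow()
C=wray(P,(393/1.5,238/1.5),30);print('cyl',C)
S=np.array([C[0],C[1],95]);s=M.T@(S-o['position']);print('s_tool',s)
a=np.radians(-11.4);h=np.array([np.cos(a),np.sin(a),0])
nom=M.T@(22.6*h-[0,0,31.6])-[0,0,15];print('nominal',nom)
for nm,v in (('meas',s),('nom',nom)):
    W=o['position']+M@v
    print(nm,'house',wproj(P,W-20*h+[0,0,-6])*1.5,'obs 391,307','base rim top ctr',wproj(P,W-[0,0,65])*1.5)
E
python3 - <<'E'
import cv2
t=cv2.imread('pics/raw_w15.png')
cv2.imwrite('pics/cw15.png',cv2.resize(t[105:240,215:305],None,fx=4.4,fy=4.4,interpolation=cv2.INTER_CUBIC))
E
```

```text
cyl [ 465.19475344 -266.99266806   30.        ]
s_tool [ 1.16412683  2.55300525 24.75763027]
nominal [-1.53243560e-02 -5.66039271e-01  2.38458410e+01]
meas house [393.74917355 310.11247882] obs 391,307 base rim top ctr [393.004783   237.99970408]
nom house [390.62940135 302.85276973] obs 391,307 base rim top ctr [390.63589477 232.01408432]
```

View pics/cw15.png

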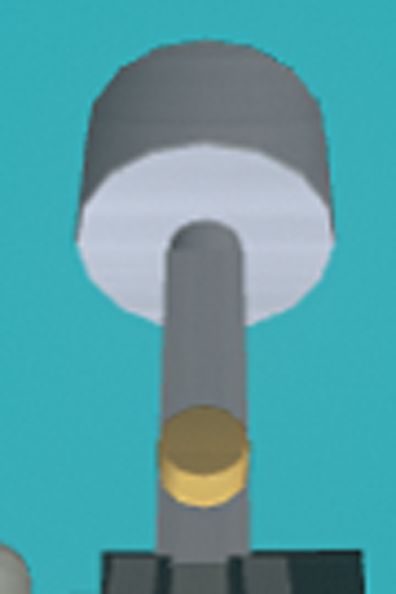

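```bash
python3 - <<'E'
import sys; sys.path.insert(0,'.')
from path import *
o=observe();P=o['position']
run([P+[0,0,60],[440,-220,205],[455,-140,210],[462,-53,200],[515,-63,200],[515,-63,165],[515,-63,140],[515,-63,120]],0)
E
```

```text
[ 449. -265.  173.] err mm 0.0 rot 0.0 [ 0.83 -0.02 -0.16  2.24 -0.71  0.43  2.63] tool cm [-0.01  3.56 -4.83]
[ 440. -220.  205.] err mm 0.0 rot 0.0 [ 0.83 -0.15 -0.25  2.27 -0.58  0.48  2.39] tool cm [ 4.22  4.06 -8.39]
[ 455. -140.  210.] err mm 0.0 rot 0.0 [ 0.86 -0.23 -0.51  2.3  -0.44  0.45  2.04] tool cm [12.36  4.29 -8.86]
[462. -53. 200.] err mm 0.3 rot 0.1 [ 0.9  -0.3  -0.82  2.33 -0.31  0.4   1.65] tool cm [21.03  2.89 -8.66]
[515. -63. 200.] err mm 0.0 rot 0.0 [ 1.18 -0.17 -1.13  2.23 -0.12  0.36  1.48] tool cm [21.08  7.23 -5.46]
[515. -63. 165.] err mm 0.5 rot 0.1 [ 1.21 -0.03 -1.27  2.31  0.51  0.26  0.85] tool cm [21.09  5.15 -2.64]
[515. -63. 140.] err mm 0.0 rot 0.0 [ 1.04  0.08 -1.15  2.38  1.14  0.26  0.24] tool cm [21.09  3.67 -0.63]
[515. -63. 120.] err mm 0.0 rot 0.0 [ 0.95  0.15 -1.07  2.42  1.49  0.29 -0.09] tool cm [21.09  2.48  0.98]
```

Call:
move_arm(
  steps=[
    [[0, 1.8, -2.4, 0], [0, 3.6, -4.8, 0], [2, 3.8, -6.8, 0], [4.2, 4.1, -8.4, 0], [7, 4.2, -8.6, 0], [10, 4.3, -8.8, 0], [12.4, 4.3, -8.9, 0], [15.5, 3.8, -8.9, 0], [18.5, 3.4, -8.9, 0], [21, 3.1, -8.9, 0], [21, 3.1, -8.9, 0], [21, 3.1, -8.9, 0], [21, 3.1, -8.9, 0]],
  ],
)

```text
t: 34.83
position: [461.5, -54.5, 202.4]
tool_rot: [2.011, 1.646, 0.539]
contact_force: [-0.2, -0.0, -3.1]
finger_gap: 6.5
```

```bash
python3 st.py;python3 look.py 16
```

```text
34.825 [ 0.837 -0.281 -0.689  2.321 -0.307  0.418  1.723] [461.5 -54.5 202.4] 
 [[ 0.198  0.79   0.58 ]
 [ 0.98  -0.159 -0.118]
 [-0.001  0.592 -0.806]] tilt 36.3 zaz -11.5 F [-0.24 -0.01 -3.12] 6.492985798882285
```

View pics/w16.png

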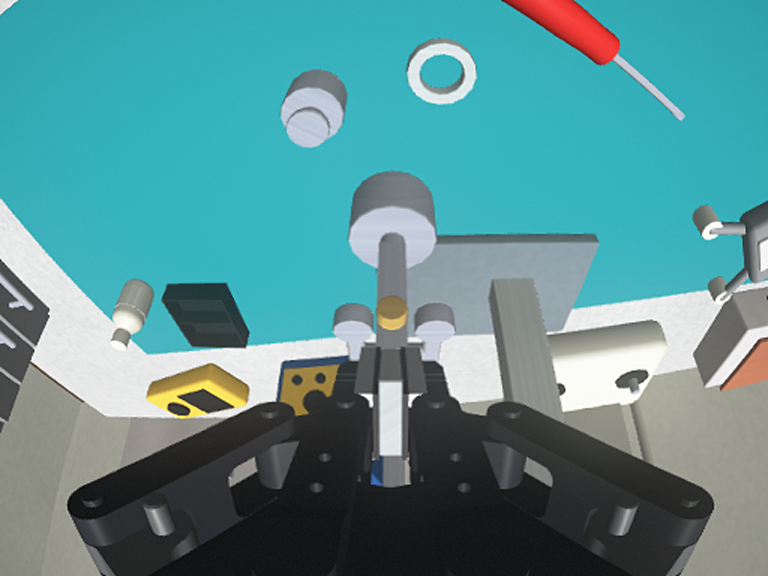

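View pics/s16.png

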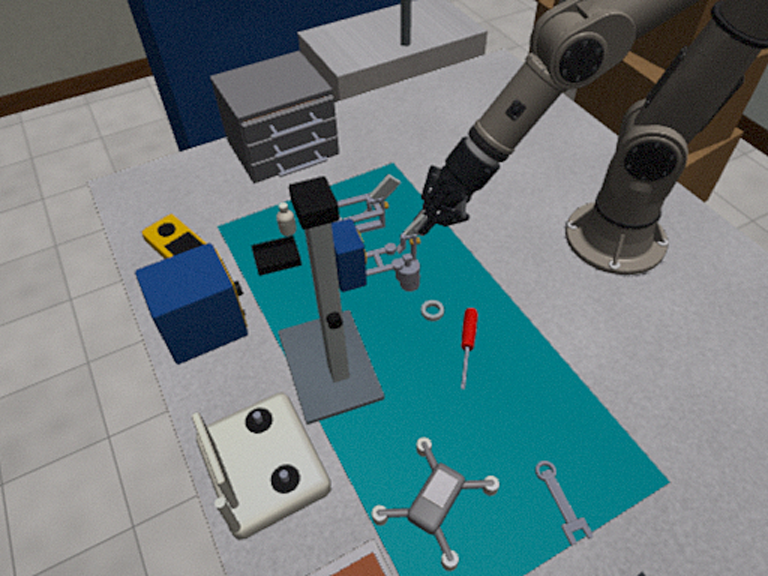

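```bash
python3 - <<'E'
import cv2,numpy as np
w=cv2.imread('pics/raw_w16.png');s=cv2.imread('pics/raw_s16.png')
a=cv2.resize(w[190:260,210:310],None,fx=5,fy=5,interpolation=cv2.INTER_CUBIC)
b=cv2.resize(s[115:200,225:295],None,fx=4.118,fy=4.118,interpolation=cv2.INTER_CUBIC)
c=np.zeros((350,790,3),np.uint8);c[:,:500]=a;c[:b.shape[0],500:500+b.shape[1]]=b[:350]
cv2.imwrite('pics/cc16.png',c)
from h import *
o=observe();P=(o['position'],o['tool_rot'])
for z in (140,145,150,155,160): 
    f1=wray(P,(353/1.5,318/1.5),z);f2=wray(P,(435/1.5,318/1.5),z);print(z,f1.round(1),f2.round(1),np.linalg.norm(f1-f2).round(1))
E
```

```text
140 [512.9 -84.9 140. ] [521.5 -41.8 140. ] 44.0
145 [506.2 -82.8 145. ] [514.4 -41.2 145. ] 42.4
150 [499.4 -80.7 150. ] [507.3 -40.7 150. ] 40.8
155 [492.6 -78.6 155. ] [500.2 -40.1 155. ] 39.2
160 [485.8 -76.5 160. ] [493.1 -39.6 160. ] 37.6
```

View pics/cc16.png

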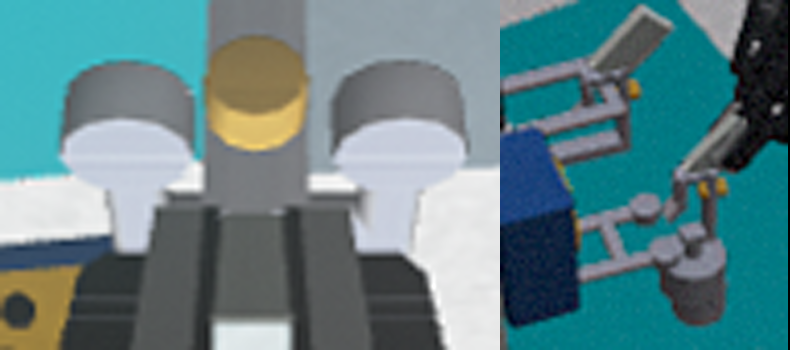

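```bash
python3 - <<'E'
from h import *
o=observe();P=(o['position'],o['tool_rot']);M=Mnow()
for z in (150,154,158,162): 
    f1=wray(P,(235.2,220.6),z);f2=wray(P,(289.6,220.6),z);print(z,f1.round(1),f2.round(1),np.linalg.norm(f1-f2).round(1),'yaw',(yaw(f2-f1)-90).round(1),'mid',((f1+f2)/2).round(1))
S=o['position']+M@[.4,1.2,24.3];print('S',S)
a=np.radians(-11.4);h=np.array([np.cos(a),np.sin(a),0])
print('house pred',(wproj(P,S-20*h+[0,0,-6])-[209.6,189.6])*5,'obs 257,75')
# scene: feet tops, right crop offset
c=lambda x,y:((x-500)/4.118+225-.38,y/4.118+115-.38)
for z in (150,154,158,162): print('scene feet',z,ray('scene',c(646,203),z).round(1),ray('scene',c(665,248),z).round(1),'bar',ray('scene',c(613,240),z-8).round(1))
t=cv2.imread('pics/raw_t16.png');cv2.imwrite('pics/ct16.png',cv2.resize(t[150:235,255:310],None,fx=7,fy=7,interpolation=cv2.INTER_CUBIC))
E
```

```text
150 [510.6 -83.9 150. ] [518.8 -42.3 150. ] 42.3 yaw -11.2 mid [514.7 -63.1 150. ]
154 [504.8 -82.1 154. ] [512.8 -41.9 154. ] 41.0 yaw -11.2 mid [508.8 -62.  154. ]
158 [499.  -80.3 158. ] [506.7 -41.4 158. ] 39.7 yaw -11.2 mid [502.9 -60.8 158. ]
162 [493.2 -78.5 162. ] [500.7 -40.9 162. ] 38.3 yaw -11.2 mid [497.  -59.7 162. ]
S [477.02422898 -56.78129264 183.88830291]
house pred [257.45967966  75.34306838] obs 257,75
scene feet 150 [493.6 -86.8 150. ] [502.  -46.7 150. ] bar [524.2 -75.4 142. ]
scene feet 154 [495.4 -83.5 154. ] [503.7 -43.6 154. ] bar [525.9 -72.1 146. ]
scene feet 158 [497.2 -80.2 158. ] [505.5 -40.5 158. ] bar [527.5 -68.9 150. ]
scene feet 162 [499.  -76.8 162. ] [507.2 -37.3 162. ] bar [529.1 -65.6 154. ]
```

View pics/ct16.png

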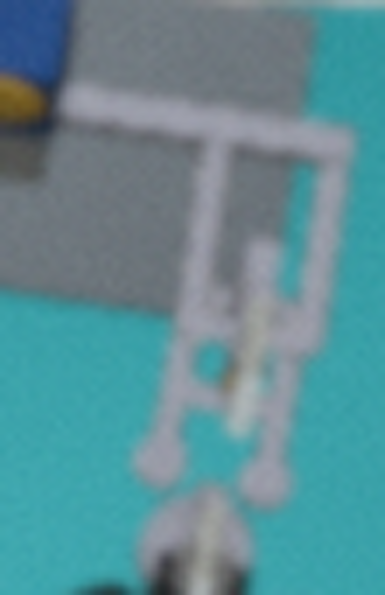

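```bash
python3 - <<'E'
from h import *
M=Mnow();p=observe()['position'];a=np.radians(-11.4);h=np.array([np.cos(a),np.sin(a),0]);n=np.array([-h[1],h[0],0]);z=np.array([0,0,1])
for f,l,d in ((15,1.3,-2),(32,1.3,-2.5),(52,1.3,-2.5)): print(to(p+f*h+l*n+d*z))
E
```

```text
[0.13 1.09 1.05]
[0.13 2.43 2.1 ]
[0.13 4.04 3.28]
```

Call:
move_arm(
  steps=[
    [[0.1, 0.5, 0.5, 0], [0.1, 1.1, 1.05, 0], [0.1, 1.7, 1.6, 0], [0.1, 2.4, 2.1, 0], [0.1, 2.4, 2.1, 0], [0.1, 2.4, 2.1, 0]],
  ],
)

```text
t: 35.72
position: [493.2, -58.8, 199.9]
tool_rot: [2.009, 1.648, 0.539]
contact_force: [0.5, 0.1, -3.0]
finger_gap: 6.6
```

```bash
cat > v.py <<'E'
from h import *
import sys
k=sys.argv[1]; exec(open('st.py').read().split('\n',1)[1])
save('wrist',f'w{k}.png');save('scene',f's{k}.png')
w=cv2.imread(f'pics/raw_w{k}.png');s=cv2.imread(f'pics/raw_s{k}.png')
a=cv2.resize(w[185:265,210:310],None,fx=4.5,fy=4.5,interpolation=cv2.INTER_CUBIC)
b=cv2.resize(s[115:195,230:290],None,fx=4.5,fy=4.5,interpolation=cv2.INTER_CUBIC)
cv2.imwrite(f'pics/v{k}.png',np.hstack([a,b]))
S=o['position']+M@[.4,1.2,24.3];print('S',S.round(1))
E
python3 v.py 17
```

```text
35.725 [ 0.945 -0.19  -0.82   2.264 -0.199  0.38   1.624] [493.2 -58.8 199.9] 
 [[ 0.196  0.79   0.581]
 [ 0.981 -0.157 -0.117]
 [-0.001  0.592 -0.806]] tilt 36.3 zaz -11.4 F [ 0.53  0.09 -2.99] 6.566964014757828
S [508.3 -61.5 181. ]
```

View pics/v17.png

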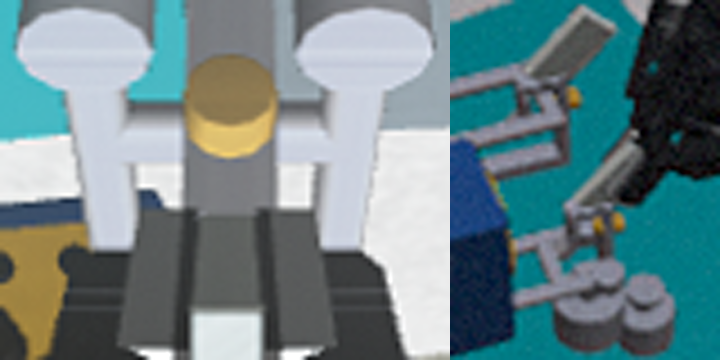

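```bash
python3 - <<'E'
from h import *
o=observe();P=(o['position'],o['tool_rot']);M=Mnow();a=np.radians(-11.4);h=np.array([np.cos(a),np.sin(a),0])
S=o['position']+M@[.4,1.2,24.3]
for z in (144,148,152):
    b=wray(P,(260.2,214),z);b2=wray(P,(209.6+225/4.5,184.6+132/4.5),z);print(z,b.round(1),'rel along h',(h@(b-S)).round(1))
for z in (154,158): 
    f1=wray(P,(209.6+85/4.5,184.6+48/4.5),z);f2=wray(P,(209.6+365/4.5,184.6+48/4.5),z);print('feet',z,((f1+f2)/2).round(1),np.linalg.norm(f1-f2), 'LB rel h',(h@((f1+f2)/2-S)+28.2).round(1))
n=np.array([-h[1],h[0],0]);z=np.array([0,0,1]);p=o['position']
for f in (19,20,21): print(f,to(p+f*h))
E
```

```text
144 [541.2 -68.6 144. ] rel along h 33.8
148 [535.6 -67.4 148. ] rel along h 28.0
152 [530.  -66.3 152. ] rel along h 22.3
feet 154 [506.1 -62.  154. ] 40.842716093651426 LB rel h 26.3
feet 158 [501.2 -61.  158. ] 39.49397921781574 LB rel h 21.2
19 [-0.    1.53  1.13]
20 [-0.    1.61  1.19]
21 [-0.    1.69  1.24]
```

Call:
move_arm(
  steps=[
    [[0, 0.6, 0.45, 0], [0, 1.2, 0.9, 0], [0, 1.8, 1.33, 0], [0, 1.8, 1.33, 0], [0, 1.8, 1.33, 0]],
  ],
)

```text
t: 36.45
position: [515.2, -63.2, 200.0]
tool_rot: [2.008, 1.648, 0.539]
contact_force: [-0.1, -0.4, -3.1]
finger_gap: 6.6
```

```bash
python3 v.py 18
```

```text
36.45 [ 1.037 -0.125 -0.929  2.219 -0.081  0.367  1.519] [515.2 -63.2 200. ] 
 [[ 0.196  0.79   0.581]
 [ 0.981 -0.157 -0.117]
 [-0.002  0.593 -0.805]] tilt 36.4 zaz -11.4 F [-0.13 -0.41 -3.11] 6.573267597234885
S [530.3 -65.8 181.2]
```

View pics/v18.png

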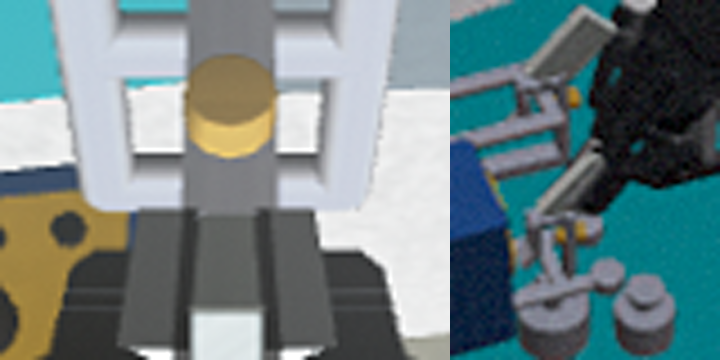

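```bash
python3 - <<'E'
from h import *
o=observe();P=(o['position'],o['tool_rot']);M=Mnow();a=np.radians(-11.4);h=np.array([np.cos(a),np.sin(a),0])
S=o['position']+M@[.4,1.2,24.3]
for d in (-31,-33,-35):
    for x in (0,3,6): print(d,x,((wproj(P,S+x*h+[0,0,d])-[209.6,184.6])*4.5).round(0), 'back rod',((wproj(P,S+(x+38)*h+[0,0,d])-[209.6,184.6])*4.5).round(0))
print(M.T@[0,0,-1])
E
```

```text
-31 0 [231.  36.] back rod [230. 176.]
-31 3 [231.  48.] back rod [230. 185.]
-31 6 [231.  61.] back rod [230. 194.]
-33 0 [231.  25.] back rod [230. 166.]
-33 3 [231.  38.] back rod [230. 176.]
-33 6 [231.  50.] back rod [230. 185.]
-35 0 [231.  15.] back rod [230. 156.]
-35 3 [231.  28.] back rod [230. 166.]
-35 6 [231.  40.] back rod [230. 175.]
[ 0.00186236 -0.59289208  0.80527977]
```

Call:
move_arm(
  steps=[
    [[0, 0.2, 0.15, 0], [0, 0.2, 0.15, 0], [0, 0, 0.45, 0], [0, -0.25, 0.8, 0], [0, -0.5, 1.1, 0], [0, -0.5, 1.1, 0]],
  ],
)

```text
t: 37.3
position: [517.3, -63.6, 187.6]
tool_rot: [2.009, 1.649, 0.539]
contact_force: [-0.6, 0.6, -3.5]
finger_gap: 6.6
```

```bash
python3 v.py 19
```

```text
37.3 [ 1.087 -0.09  -0.996  2.232  0.005  0.329  1.438] [517.3 -63.6 187.6] 
 [[ 0.196  0.791  0.58 ]
 [ 0.981 -0.157 -0.117]
 [-0.001  0.592 -0.806]] tilt 36.3 zaz -11.4 F [-0.64  0.59 -3.48] 6.5782893536000815
S [532.4 -66.3 168.7]
```

View pics/v19.png

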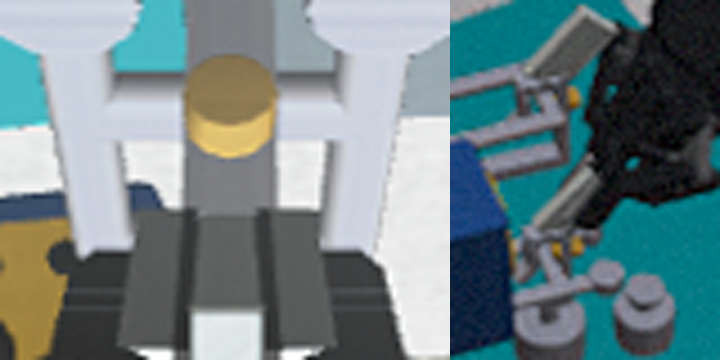

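Call:
move_arm(
  steps=[
    [[0, -0.15, 0.2, 0], [0, -0.3, 0.4, 0], [0, -0.45, 0.6, 0], [0, -0.6, 0.8, 0], [0, -0.71, 0.97, 0]],
  ],
)

```text
t: 38.02
position: [518.3, -63.7, 176.6]
tool_rot: [2.007, 1.647, 0.541]
contact_force: [0.3, -0.5, -0.5]
finger_gap: 6.7
```

```bash
python3 v.py 20
```

```text
38.025 [ 1.138 -0.058 -1.065  2.248  0.113  0.293  1.335] [518.3 -63.7 176.6] 
 [[ 0.196  0.789  0.582]
 [ 0.981 -0.156 -0.117]
 [-0.002  0.594 -0.804]] tilt 36.4 zaz -11.4 F [ 0.34 -0.46 -0.48] 6.65926810268729
S [533.5 -66.3 157.8]
```

View pics/v20.png

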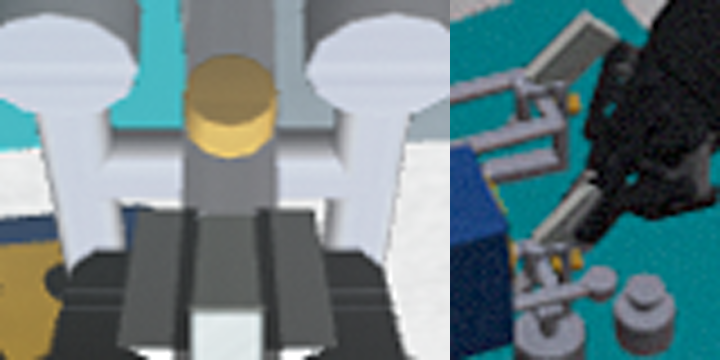

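```bash
python3 - <<'E'
from h import *
o=observe();P=(o['position'],o['tool_rot']);M=Mnow();a=np.radians(-11.4);h=np.array([np.cos(a),np.sin(a),0])
S=o['position']+M@[.4,1.2,24.3]
for d in (-22,-19,-16,-13,-10,-7):
    for x in (0,2): print(d,x,((wproj(P,S+x*h+[0,0,d])-[209.6,184.6])*4.5).round(0),'feet sep',((wproj(P,S+(x-28.2)*h+20*np.array([-h[1],h[0],0])+[0,0,d+10])-wproj(P,S+(x-28.2)*h-20*np.array([-h[1],h[0],0])+[0,0,d+10]))*4.5).round(0))
E
```

```text
-22 0 [231.  84.] feet sep [324.   1.]
-22 2 [231.  93.] feet sep [321.   1.]
-19 0 [231. 101.] feet sep [327.   1.]
-19 2 [231. 109.] feet sep [324.   1.]
-16 0 [231. 118.] feet sep [331.   1.]
-16 2 [231. 126.] feet sep [328.   1.]
-13 0 [231. 136.] feet sep [335.   1.]
-13 2 [231. 144.] feet sep [332.   1.]
-10 0 [231. 153.] feet sep [339.   1.]
-10 2 [231. 161.] feet sep [336.   1.]
-7 0 [231. 171.] feet sep [343.   1.]
-7 2 [231. 179.] feet sep [339.   1.]
```

Call:
move_arm(
  steps=[
    [[0, 0, 0, 0], [0, 0, 0, 0]],
  ],
)

```text
t: 38.38
position: [517.9, -63.7, 176.4]
tool_rot: [2.008, 1.648, 0.54]
contact_force: [0.6, -0.4, -1.9]
finger_gap: 6.1
```

```bash
python3 v.py 21; python3 - <<'E'
import cv2,numpy as np
s=[cv2.resize(cv2.imread(f'pics/raw_s{k}.png')[110:190,228:278],None,fx=5,fy=5,interpolation=cv2.INTER_CUBIC) for k in (18,19,21)]
cv2.imwrite('pics/x21.png',np.hstack(s))
E
```

```text
38.375 [ 1.138 -0.059 -1.064  2.248  0.112  0.294  1.336] [517.9 -63.7 176.4] 
 [[ 0.196  0.79   0.582]
 [ 0.981 -0.157 -0.117]
 [-0.002  0.593 -0.805]] tilt 36.4 zaz -11.4 F [ 0.64 -0.38 -1.9 ] 6.09668074053083
S [533.1 -66.4 157.6]
```

View pics/v21.png

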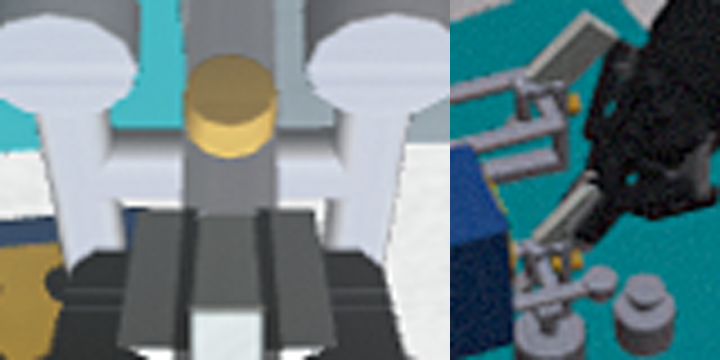

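View pics/x21.png

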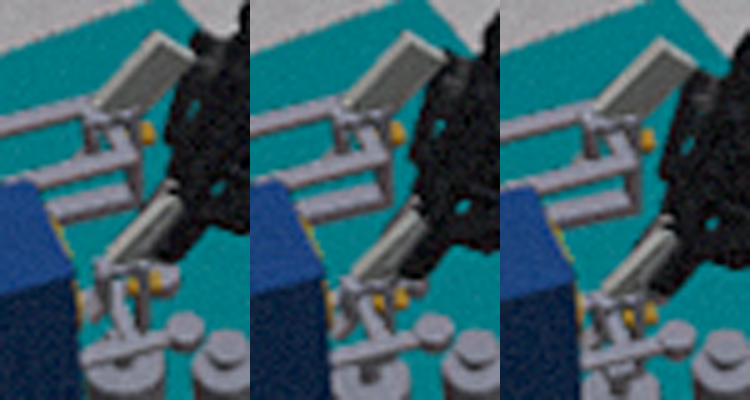

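Call:
move_arm(
  steps=[
    [[0, -0.15, 0.2, 0], [0, -0.3, 0.4, 0], [0, -0.45, 0.6, 0], [0, -0.59, 0.81, 0]],
  ],
)

```text
t: 38.98
position: [518.6, -63.7, 166.8]
tool_rot: [2.007, 1.647, 0.541]
contact_force: [-1.1, -0.6, 0.3]
finger_gap: 6.6
```

```bash
python3 v.py 22
```

```text
38.975 [ 1.183 -0.024 -1.128  2.261  0.258  0.269  1.196] [518.6 -63.7 166.8] 
 [[ 0.196  0.789  0.583]
 [ 0.981 -0.156 -0.117]
 [-0.001  0.595 -0.804]] tilt 36.5 zaz -11.4 F [-1.06 -0.63  0.27] 6.566002486130358
S [533.8 -66.4 148. ]
```

View pics/v22.png

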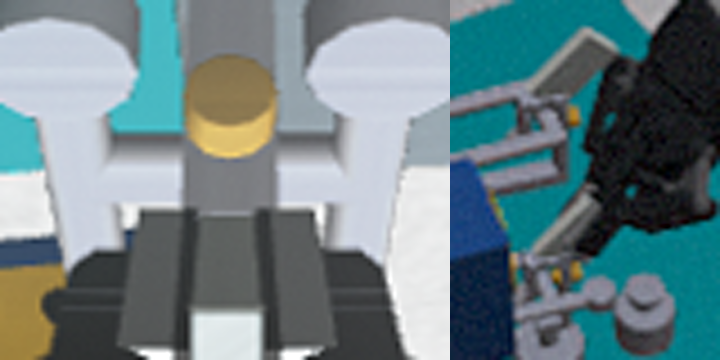

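Call:
move_arm(
  steps=[
    [[0, -0.15, 0.2, 0], [0, -0.3, 0.4, 0], [0, -0.45, 0.6, 0], [0, -0.59, 0.81, 0]],
  ],
)

```text
t: 39.58
position: [519.5, -63.7, 157.7]
tool_rot: [2.005, 1.646, 0.543]
contact_force: [-0.3, 0.9, 2.9]
finger_gap: 6.6
```

```bash
python3 st.py
```

```text
39.575 [ 1.18   0.018 -1.149  2.273  0.462  0.254  0.999] [519.5 -63.7 157.7] 
 [[ 0.195  0.788  0.584]
 [ 0.981 -0.156 -0.117]
 [-0.001  0.596 -0.803]] tilt 36.6 zaz -11.3 F [-0.34  0.92  2.94] 6.625618032442831
```

Call:
move_arm(
  steps=[
    [[0, -0.18, 0.16, 0], [0, -0.36, 0.32, 0], [0, -0.52, 0.55, 0]],
  ],
)

```text
t: 39.95
position: [517.6, -63.6, 149.3]
tool_rot: [2.007, 1.647, 0.541]
contact_force: [-0.1, -0.3, 1.5]
finger_gap: 6.5
```

```bash
python3 v.py 23
```

```text
39.95 [ 1.137  0.042 -1.121  2.287  0.599  0.247  0.863] [517.6 -63.6 149.3] 
 [[ 0.196  0.789  0.583]
 [ 0.981 -0.156 -0.117]
 [-0.001  0.594 -0.804]] tilt 36.5 zaz -11.4 F [-0.08 -0.27  1.45] 6.4845658068577885
S [532.8 -66.3 130.5]
```

View pics/v23.png

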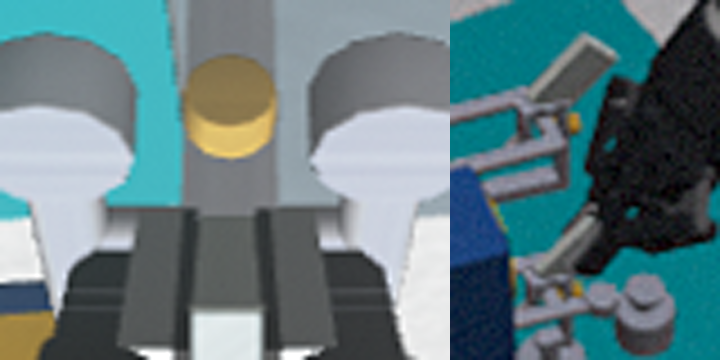

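Call:
move_arm(
  steps=[
    [[0, 0.12, -0.16, 0], [0, 0.24, -0.32, 0], [0, 0.27, -0.36, 0], [0, 0.27, -0.36, 0]],
  ],
)

```text
t: 40.55
position: [517.2, -63.7, 153.5]
tool_rot: [2.008, 1.647, 0.54]
contact_force: [-0.4, -0.8, 0.2]
finger_gap: 6.5
```

```bash
python3 v.py 24
```

```text
40.55 [ 1.172  0.026 -1.146  2.281  0.509  0.251  0.952] [517.2 -63.7 153.5] 
 [[ 0.196  0.789  0.582]
 [ 0.981 -0.157 -0.118]
 [-0.002  0.594 -0.805]] tilt 36.4 zaz -11.4 F [-0.36 -0.78  0.17] 6.503318347339475
S [532.4 -66.3 134.6]
```

View pics/w24.png

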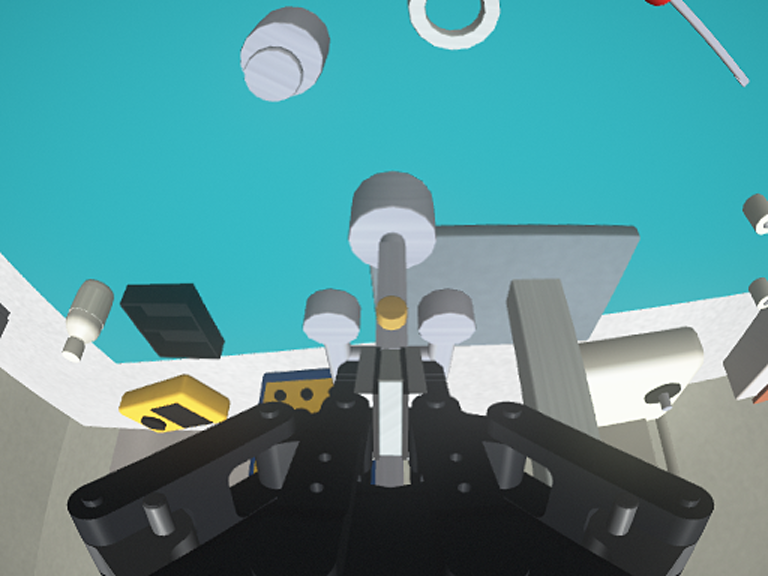

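View pics/v24.png

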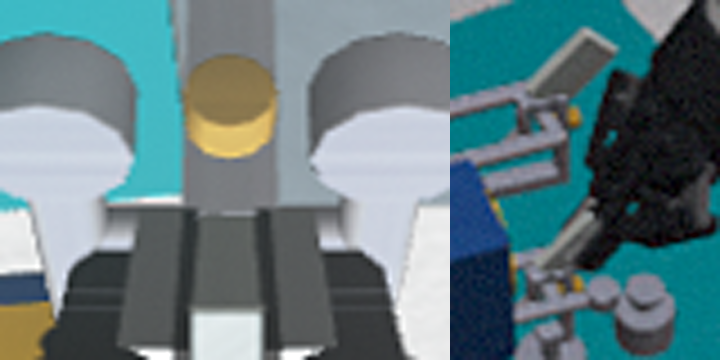

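Call:
move_arm(
  steps=[
    [[0, 0, 0, 0], [0, 0, 0, 0], [0, 0, 0, 0], [0, 0, 0, 0]],
  ],
  jaw=0.2,
)

```text
t: 41.15
position: [517.0, -63.6, 153.2]
tool_rot: [2.008, 1.648, 0.54]
contact_force: [0.0, 0.5, 0.2]
finger_gap: 17.0
```

```bash
python3 v.py 25
```

```text
41.15 [ 1.171  0.026 -1.146  2.281  0.509  0.251  0.952] [517.  -63.6 153.2] 
 [[ 0.196  0.79   0.581]
 [ 0.981 -0.157 -0.117]
 [-0.002  0.593 -0.805]] tilt 36.4 zaz -11.4 F [0.03 0.49 0.15] 17.02516338961762
S [532.2 -66.2 134.4]
```

View pics/w25.png

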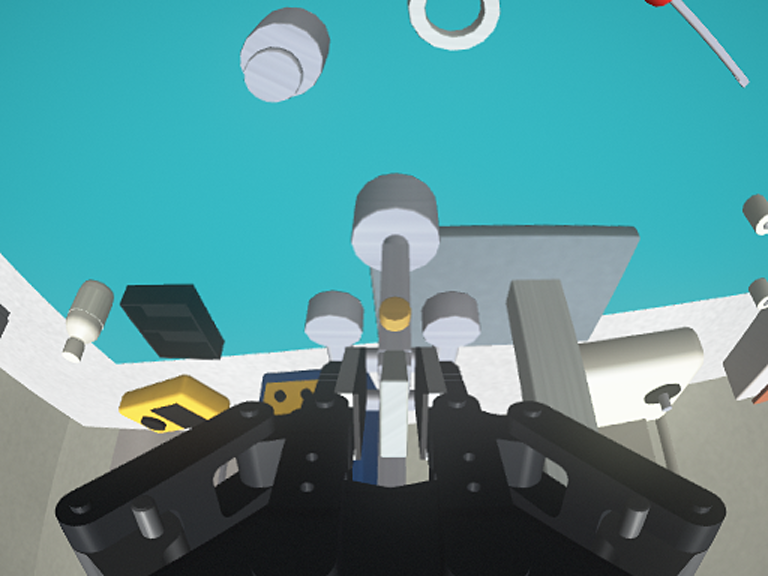

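Call:
move_arm(
  steps=[
    [[0.1, 0, -0.5, 0], [0.1, 0, -1.5, 0], [0.1, 0, -2.5, 0], [0.1, 0, -3.5, 0], [0.1, 0, -4.5, 0], [0.1, 0, -5.5, 0], [0.1, -0.5, -6.5, 0], [0.1, -1, -7.5, 0], [0.1, -1, -7.5, 0]],
  ],
)

```text
t: 42.38
position: [465.6, -52.0, 208.0]
tool_rot: [2.007, 1.648, 0.54]
contact_force: [0.3, 0.3, 0.5]
finger_gap: 17.1
```

```bash
python3 v.py 26
```

```text
42.375 [ 0.851 -0.284 -0.705  2.305 -0.307  0.432  1.719] [465.6 -52.  208. ] 
 [[ 0.195  0.789  0.582]
 [ 0.981 -0.156 -0.118]
 [-0.002  0.594 -0.805]] tilt 36.4 zaz -11.4 F [0.35 0.3  0.48] 17.12182730320631
S [480.8 -54.7 189.2]
```

View pics/w26.png

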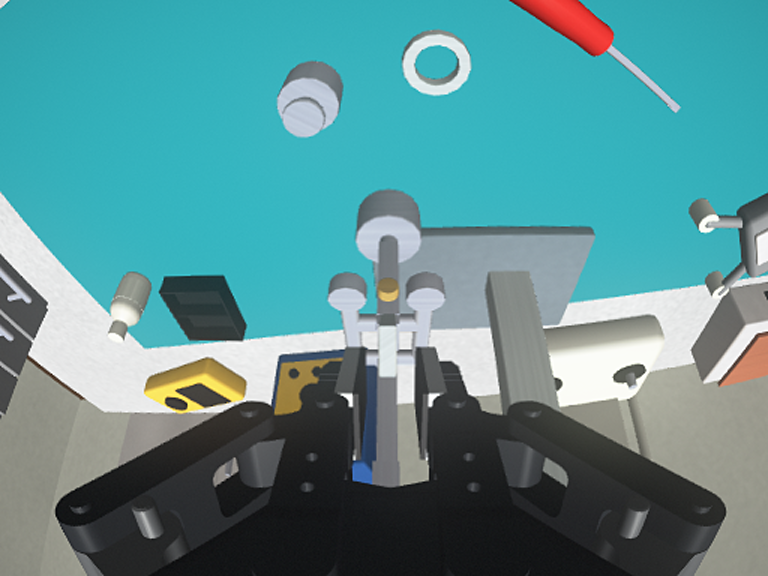

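View pics/v26.png

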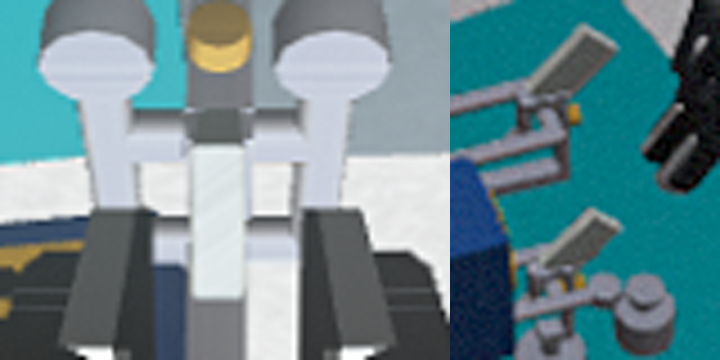

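Call:
move_arm(
  steps=[
    [[0, -0.5, -0.5, 0], [0, -0.8, -0.8, 0], [0, -0.8, -0.8, 0], [0, -0.8, -0.8, 0], [0, -0.8, -0.8, 0], [0, -0.8, -0.8, 0], [0, -0.8, -0.8, 0], [0, -0.8, -0.8, 0], [0, -0.8, -0.8, 0], [0, -0.8, -0.8, 0], [0, -0.8, -0.8, 0], [0, -0.8, -0.8, 0]],
  ],
)

```text
t: 43.98
position: [454.8, -50.0, 209.4]
tool_rot: [2.008, 1.648, 0.54]
contact_force: [-0.3, 0.1, 0.0]
finger_gap: 17.2
```

```bash
python3 v.py 27; python3 - <<'E'
from h import *
save('scene','s28.png'); save('top','t28.png')
a=cv2.imread('pics/raw_s27.png').astype(int);b=cv2.imread('pics/raw_s28.png').astype(int)
print('diff chain region',np.abs(a-b)[110:200,225:290].mean(),'elsewhere',np.abs(a-b)[250:380,300:500].mean())
A=cv2.imread('pics/raw_top1.png');B=cv2.imread('pics/raw_t28.png');cv2.imwrite('pics/tt.png',np.hstack([A[130:310,90:410],B[130:310,90:410]]))
c=cv2.imread('pics/raw_s28.png')[105:205,222:292];cv2.imwrite('pics/c28.png',cv2.resize(c,None,fx=6,fy=6,interpolation=cv2.INTER_CUBIC))
E
```

```text
43.975 [ 0.689 -0.293 -0.574  2.324 -0.211  0.438  1.62 ] [454.8 -50.  209.4] 
 [[ 0.196  0.79   0.581]
 [ 0.981 -0.156 -0.117]
 [-0.002  0.593 -0.805]] tilt 36.4 zaz -11.4 F [-0.34  0.14  0.02] 17.194064139474413
S [470.  -52.6 190.6]
diff chain region 3.0365811965811966 elsewhere 3.232858974358974
```

View pics/c28.png

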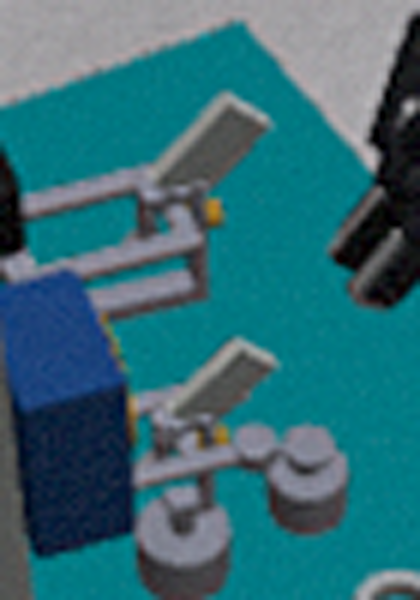

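View pics/tt.png

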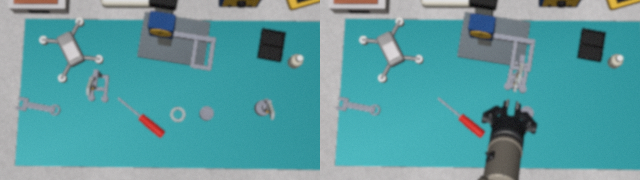

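```bash
python3 -c "
from h import *
print(sign_off())"
```

```text
the job is handed in; nothing more can be done
None
```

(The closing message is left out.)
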